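Wedge the sprung keeper back and unload the travelling bottle rack

TASK

Two paint bottles stand in a sloped travelling rack, locked in by a sprung steel keeper whose hooks reach over their caps. Take the wooden wedge out of the drilled wooden block and press it, nose first and flat face against the rack's back board, down into the gap between board and keeper until the keeper is hard against its stop and the wedge is tight - without ramming it - and let go, so that it holds the keeper back; then lift the bottles out one at a time and lower each gently, upright, all the way into a round pocket of the block, one bottle to a pocket. Leave the wedge in place and do not knock the small stoppered bottle or the glass cutter.

Things in the scene. Friction and masses are not known exactly. Their poses are not given: they have to be found in the camera images.
- wedge: boxwood wedge, 106 mm long, 18 mm wide (y), 60 g; origin at the nose, z towards the head. Head 34 (x) x 18 x 36 mm. Below it 70 mm of taper, 15 degrees, from 24 mm thick at the head to a 5 mm nose. Its -x face is flat and straight, at x = -12 mm; the slope is all on the +x side. The head overhangs the flat face by 10 mm; this shoulder never reaches the rack
- wedge_grip (a point): centre of the wedge's head: 88 mm above the nose, 18 mm above the shoulder, 7 mm to +x of the flat face's plane. Axes as wedge. At the start the wedge stands nose down in the block's square hole (1 to 2 mm loose all round), shoulder on the block's top, its -x side towards the block's front
- rack: sloped wooden rack, fixed, 200 mm wide (y), 135 deep, 123 high; origin on the table, front to -x. Bottles stand in two 37 mm pockets, 50 mm deep, square to the slope, whose normal leans 30 degrees from vertical to the front. The keeper slides behind the back board; its arms at y = -48 and +48 mm rise 29 mm above the board and end in hook strips 1 mm above the caps, over them by 2 to 6 mm
- slot_floor (a point): a point 80 mm below slot_mouth along its -z, axes as there. Closed, the keeper's middle shoe (40 mm wide, its face sloped 15 degrees to fit the wedge, with a lip flared back above it) stands 7 to 10.5 mm from the board at the mouth: its carriage is clamped differently each time and is not measured. So the keeper meets its stop with the nose 50 to 67 mm below the mouth: feel for it
- slot_mouth (a point): middle of the mouth of the gap for the wedge, fixed on the rack; frame of the slope: x up the slope to the rear, y left, z square out of it. Back board (10 mm thick): top at z = 0, rear face at x = -4 mm, their edge bevelled 4 x 6 mm. Gap free to 80 mm deep. Pocketed face of the rack at z = -20 mm; pocket axes at x = -40 mm, y = -48 and +48 mm (bottles lean up to 2 mm to -x)
- keeper (a joint): travel of the sprung steel keeper up the slope, m: 0 closed, 0.012 hard against its stop (bottles free above 0.010). Spring about 3 N closed, 5 N open. Sliding the wedge in takes 5 to 10 N; at the stop it jams and the force climbs fast; 15 to 25 N is tight, 40 N is ramming. Friction then holds it
- bottle_a_mid (a point): centre of a glass bottle, 33 mm body diameter, 94 mm tall, own z up to the cap; base 47 mm below this point. The screw cap, 25 mm diameter, is the top 38 mm. In the rack the cap's top is 44 mm above the pocketed face. 40 to 90 g. Origin and axes of the bottle are parallel to this
- bottle_b_mid (a point): the other bottle, just the same
- bottle_a: the first bottle, origin under its centre
- bottle_b: the second bottle, origin under its centre
- pocket_a (a point): centre of the mouth of a round pocket, 38 mm diameter, 40 mm deep, in the top of the pale wooden block (fixed, 66 (x) x 186 (y) x 76 mm tall; its axes are this point's, front -x); a bottle fully in has its centre 7 mm above this point. Towards the -y end, 58 mm from the wedge's hole in the middle
- pocket_b (a point): the same, towards the block's +y end
- stopper_bottle: small round glass bottle with ground stopper, 47 mm diameter, 81 mm tall, origin under its centre; a bystander, not to be knocked
- glass_cutter: wheel glass cutter with wooden shaft, 129 mm long, lying, 12 mm high, origin under its middle, y along it; a bystander, not to be knocked

How it is judged:
On the way, in this order (a step that is already met when the one before it is completed fails the run):
1. the wedge is tight in the gap and, let go, holds the keeper back against its stop, both bottles still in the rack (value of joint keeper above 0.0113 m and z of wedge_grip in the frame of slot_mouth between 0.018 and 0.042 m and x of wedge_grip in the frame of slot_mouth between -0.007 and 0.01 m and angle between the z axis of each of wedge_grip, bottle_a_mid, bottle_b_mid and the z axis of slot_mouth, either way round below 0.12 rad and contact force between each of wedge, rack and the fingers below 0.05 N and contact force between rack and the arm below 0.05 N and z of each of bottle_a_mid, bottle_b_mid in the frame of slot_mouth below -0.015 m and x of each of bottle_a_mid, bottle_b_mid in the frame of slot_mouth below -0.03 m), for 0.2 s.
2. one bottle stands in a pocket of the block, let go, while the other is still in the rack (((((horizontal distance between bottle_a_mid and pocket_a below 0.006 m and z of bottle_a_mid in the frame of pocket_a between 0.002 and 0.011 m and angle between bottle_a_mid's own z axis and vertical below 0.12 rad) or (horizontal distance between bottle_a_mid and pocket_b below 0.006 m and z of bottle_a_mid in the frame of pocket_b between 0.002 and 0.011 m and angle between bottle_a_mid's own z axis and vertical below 0.12 rad)) and (angle between the z axis of bottle_b_mid and the z axis of slot_mouth, either way round below 0.12 rad and z of bottle_b_mid in the frame of slot_mouth below -0.015 m and x of bottle_b_mid in the frame of slot_mouth below -0.03 m) and contact force between bottle_a and the fingers below 0.05 N) or (((horizontal distance between bottle_b_mid and pocket_a below 0.006 m and z of bottle_b_mid in the frame of pocket_a between 0.002 and 0.011 m and angle between bottle_b_mid's own z axis and vertical below 0.12 rad) or (horizontal distance between bottle_b_mid and pocket_b below 0.006 m and z of bottle_b_mid in the frame of pocket_b between 0.002 and 0.011 m and angle between bottle_b_mid's own z axis and vertical below 0.12 rad)) and (angle between the z axis of bottle_a_mid and the z axis of slot_mouth, either way round below 0.12 rad and z of bottle_a_mid in the frame of slot_mouth below -0.015 m and x of bottle_a_mid in the frame of slot_mouth below -0.03 m) and contact force between bottle_b and the fingers below 0.05 N))), for 0.2 s.
At the end, for the whole second after the job is handed in: Each bottle stands in its own pocket of the block: centre within 6 mm of the pocket's axis, within 5 mm of full depth, under 7 degrees off upright, at rest; the wedge, within 7 degrees of square to the slope, is still in the gap and holds the keeper back by more than 11.3 of its 12 mm; nothing held ((((horizontal distance between bottle_a_mid and pocket_a below 0.006 m and z of bottle_a_mid in the frame of pocket_a between 0.002 and 0.011 m and angle between bottle_a_mid's own z axis and vertical below 0.12 rad) and (horizontal distance between bottle_b_mid and pocket_b below 0.006 m and z of bottle_b_mid in the frame of pocket_b between 0.002 and 0.011 m and angle between bottle_b_mid's own z axis and vertical below 0.12 rad)) or ((horizontal distance between bottle_a_mid and pocket_b below 0.006 m and z of bottle_a_mid in the frame of pocket_b between 0.002 and 0.011 m and angle between bottle_a_mid's own z axis and vertical below 0.12 rad) and (horizontal distance between bottle_b_mid and pocket_a below 0.006 m and z of bottle_b_mid in the frame of pocket_a between 0.002 and 0.011 m and angle between bottle_b_mid's own z axis and vertical below 0.12 rad))) and linear speed of each of bottle_a, bottle_b below 0.02 m/s and value of joint keeper above 0.0113 m and z of wedge_grip in the frame of slot_mouth between 0.018 and 0.042 m and x of wedge_grip in the frame of slot_mouth between -0.007 and 0.01 m and angle between the z axis of wedge_grip and the z axis of slot_mouth, either way round below 0.12 rad); the robot touches nothing.
It fails at once if the small stoppered bottle or the glass cutter is knocked: more than 3 N on it (contact force between any of stopper_bottle, glass_cutter and anything else above 3 N).
It fails at once if the wedge is rammed: more than 80 N between it and the rack (contact force between wedge and rack above 80 N).
It fails at once if a bottle is dropped: it moves faster than 0.6 m/s out of the fingers ((linear speed of bottle_a above 0.6 m/s and contact force between bottle_a and the fingers below 0.05 N) or (linear speed of bottle_b above 0.6 m/s and contact force between bottle_b and the fingers below 0.05 N)).
It also fails if it takes over 72 s, if anything falls off the work surface, if the arm or the gripper's body presses on something with over 40 N, if the wrist force passes 120 N, or if a joint passes its speed limit or range.

ROBOT

A 6-joint arm with a two-finger parallel gripper is mounted at the origin on a cart in front of the work surface, level with it; the furniture and walls round the work are solid. World frame = base frame: x ahead of the robot, y to its left, z up, the work surface at z = 0. Lengths are in m, angles in rad, forces in N, time in s.
With the tool pointing down it reaches from about 0.375 to 0.825 m from the base axis. Payload 5.5 kg.
Tool frame: the origin (TCP) lies midway between the tips of the shut fingers; the grasp point (between the pads) lies 19 mm behind it; y points along the fingers, x is the direction in which the jaws open and shut, and the axes are right-handed (so a half turn about y gives the same grasp; the last joint's range is limited). The gripper opens to 85 mm and grips with 20 to 120 N. Pads are 22 mm wide; open, the fingers measure 114 mm over their backs; the gripper's body (76 mm by 85 mm) begins 54 mm behind the grasp point. The pads swing forward as they close: fully open they stand 13 mm farther back than shut.
Start: joints at [1.217, 0.314, -0.047, 1.21, 0, 1.571], TCP at [0.208, 0.563, 0.231] pointing down, gripper open.
Joint ranges: [-2.67, 2.67], [-0.69, 1.73], [-1.03, 1.25], [-2.08, 2.16], [-1.42, 1.45], [-3.14, 3.14]. Speed limits (rad/s): [2.39, 2.39, 3.01, 3.14, 3.14, 3.14].

INTERFACE

Orientations are given as a rotation vector (axis times angle).
In Python, from station import r gives the robot as it stands.
- The arm moves only by the shell command python3 -m crank 'ROWS' [OPENING] [FORCE]. ROWS is JSON, a list that holds one entry, the list of rows, each a list of 4 numbers: the shift along the tool's x, y, z in mm, then the turn about the tool's y in degrees. In form: [[[dx, dy, dz, twist], ...]]. A call has 1 to 8 rows; each row shifts and turns the commanded pose from where the row before left it, along the tool's axes as they then stand; what a row does not reach is not made up. A row lasts 1/12 s, in which the tool goes at most 41.7 mm and 7.16 degrees, less where a joint would pass 70% of its speed; a pose out of reach is approached as far as the arm can. A call with a gripper value outside its range is refused whole. OPENING is the opening, from 0 (shut) to 1 (fully open), set as the call begins (- or left out, the last holds). The fingers move at their own pace and stop on an object; FORCE is the grip in N (left out, the last holds). Time passes only in rows, so rows that do not move let the fingers close. It gives the time, the measured TCP pose, the force and the opening at its end, in the units of the state.
- r.get_obs(): the state, without advancing time (a new reading comes with each control period).
- r.camera(name): name is "scene" or "side" or "wrist"; returns the picture (480x640x3 uint8, red, green, blue); there is no depth.
- r.camera_info(name): a dict with "fx", "fy", "cx", "cy" (pixels), "R" (3x3) and "t" (3): a world point X has camera coordinates R X + t; the wrist camera has in their place "mount" (4x4, takes a point from camera to tool coordinates, whose origin is the TCP and whose axes are the tool frame's). Camera axes: x right, y down, z forward; pixel columns grow to the right and rows downward; lengths in m; the calibration is good to about 2 mm. A picture is of the moment at which its call begins: read the wrist's pose just before it. camera_info takes no time and is no camera call.
- r.hand_in(): hands the job in, once; it reports no verdict.
The state is a dict: "t": time; "joint_positions": joint angles; "qd": joint speeds; "tau": joint torques, N m; "eef_pos": TCP position; "tool_rot": TCP orientation; "force": force on the tool from outside, world axes, zero at the start; "torque": the same for the moment, N m; "opening": finger opening in m.
Only numpy, scipy, OpenCV 4.12 (cv2) and the standard library are available. Lean on these libraries where they do the work, as an engineer would, in place of code of your own. Each camera call takes 0.05 s, during which the arm holds its last target.

## Working session

There is one attempt and no reset: what is moved stays moved. The work goes in short steps, Python scripts to look and compute and a shell command to move; the robot and the scene stay as the last step left them, time stands still between calls to the robot, and variables do not carry over. Pictures are saved under pics/ and viewed, and the job is handed in when it is done.

```bash
ls; mkdir -p pics; python3 - <<'E'
from station import r
import cv2,json
o=r.get_obs();print({k:(v if not hasattr(v,'round') else v) for k,v in o.items()})
for n in ["scene","side","wrist"]:
    print(n,r.camera_info(n))
    cv2.imwrite(f"pics/{n}0.png",r.camera(n)[:,:,::-1])
E
```

```text
pics
{'t': 0.0, 'joint_positions': array([ 1.21702939e+00,  3.14220995e-01, -4.80725847e-02,  1.21021133e+00,
        1.17978243e-05,  1.57080767e+00]), 'qd': array([-0.00137472, -0.00051945, -0.00028237,  0.00100644, -0.00028561,
        0.000626  ]), 'tau': array([ 7.57138923e-05, -5.39590037e+01,  3.39749050e+01,  1.89845287e-02,
        9.55442215e-05,  4.95274094e-06]), 'eef_pos': array([0.20765542, 0.56230098, 0.23044044]), 'tool_rot': array([-1.35704245, -0.94373299,  0.94606137]), 'force': array([-0.33778589,  0.03317946,  0.05436199]), 'torque': array([ 0.02348013, -0.03463295, -0.02708277]), 'opening': 0.08536525698881671}
scene {'fx': 556.6704455810345, 'fy': 556.6704455810345, 'cx': 324.1046844297456, 'cy': 235.60760190743213, 'R': array([[-0.60526189, -0.79580375,  0.01882621],
       [-0.50820682,  0.36810591, -0.77860379],
       [ 0.61268578, -0.48082681, -0.62723338]]), 't': array([0.35505838, 0.37933189, 0.66432715])}
side {'fx': 511.0435201691389, 'fy': 511.0435201691389, 'cx': 319.3539366165905, 'cy': 237.57713372399363, 'R': array([[-0.94632255, -0.32265239,  0.01921105],
       [-0.16808673,  0.44048115, -0.88188617],
       [ 0.27608058, -0.83777789, -0.47107083]]), 't': array([0.56642027, 0.16662706, 0.92035296])}
wrist {'fx': 430.6704187306575, 'fy': 430.6704187306575, 'cx': 315.6883137952549, 'cy': 247.4080593460492, 'mount': array([[ 9.99999743e-01,  5.38066355e-04, -4.73335499e-04,
         3.29277401e-04],
       [ 5.96377306e-04, -2.58596425e-01,  9.65985266e-01,
        -1.42483891e-01],
       [ 3.97361303e-04, -9.65985300e-01, -2.58596679e-01,
         6.52943726e-02],
       [ 0.00000000e+00,  0.00000000e+00,  0.00000000e+00,
         1.00000000e+00]])}
```

View pics/scene0.png

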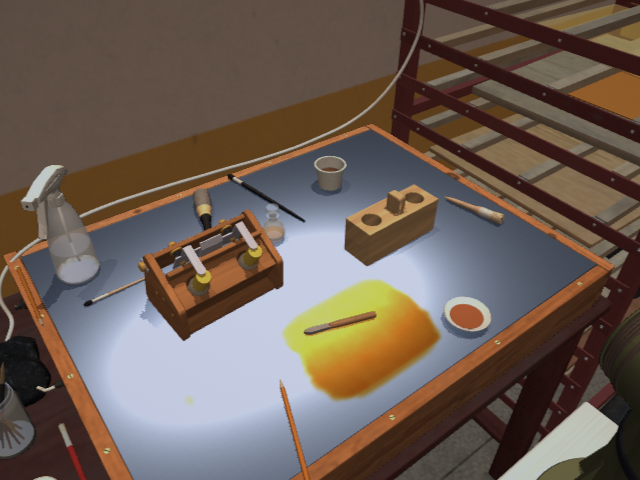

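View pics/side0.png

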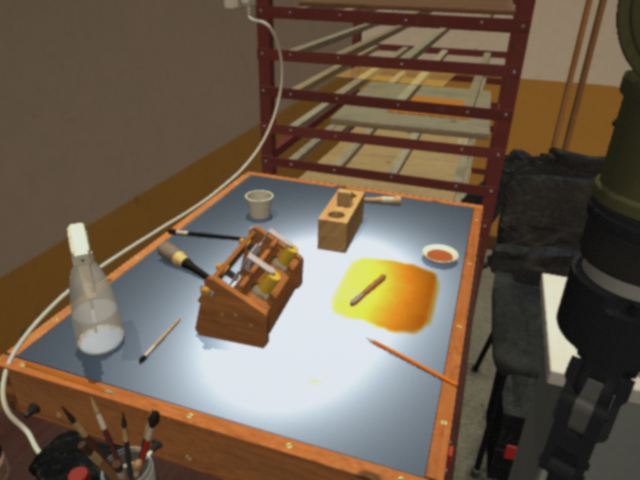

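View pics/wrist0.png

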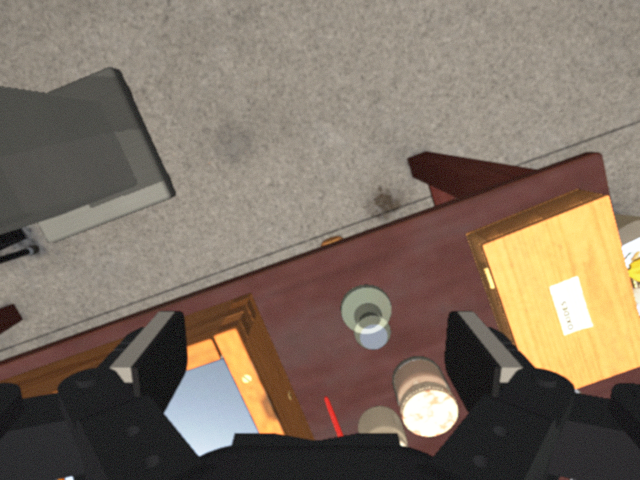

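```bash
python3 - <<'E'
from station import r
import cv2,numpy as np
for n in ["scene","side"]:
    c=r.camera_info(n);R,t=c['R'],c['t'];print(n,-R.T@t, R[2])
    for X in [(0,0,0),(.5,0,0),(.5,.2,0),(.5,-.2,0),(.7,0,0)]:
        p=R@np.array(X)+t;print(X,c['fx']*p[0]/p[2]+c['cx'],c['fy']*p[1]/p[2]+c['cy'])
im=cv2.imread('pics/scene0.png')
def crop(im,x,y,w,h,s,n):cv2.imwrite(f'pics/{n}.png',cv2.resize(im[y:y+h,x:x+w],None,fx=s,fy=s,interpolation=cv2.INTER_CUBIC))
crop(im,135,195,160,150,5,'s_rack')
crop(im,335,175,120,100,6,'s_block')
im=cv2.imread('pics/side0.png')
crop(im,185,215,130,140,4,'d_rack')
crop(im,305,175,100,90,6,'d_block')
E
```

```text
scene [6.58561549e-04 4.62348787e-01 7.05353005e-01] [ 0.61268578 -0.48082681 -0.62723338]
(0, 0, 0) 621.6245227421084 553.4673344432608
(0.5, 0, 0) 354.17134112525605 307.42499378695857
(0.5, 0.2, 0) 256.16304306588836 362.18637242383585
(0.5, -0.2, 0) 434.5105527339861 262.5360805683154
(0.7, 0, 0) 289.1602762234646 247.6183596676819
side [0.3099325  0.88041213 0.569616  ] [ 0.27608058 -0.83777789 -0.47107083]
(0, 0, 0) 633.8695871220966 330.09998604435475
(0.5, 0, 0) 364.38389659738493 277.45254395882455
(0.5, 0.2, 0) 335.8345178156996 335.49045207666984
(0.5, -0.2, 0) 385.12934821717164 235.27920547116625
(0.7, 0, 0) 275.2963004935209 260.04815396214235
```

View pics/s_rack.png

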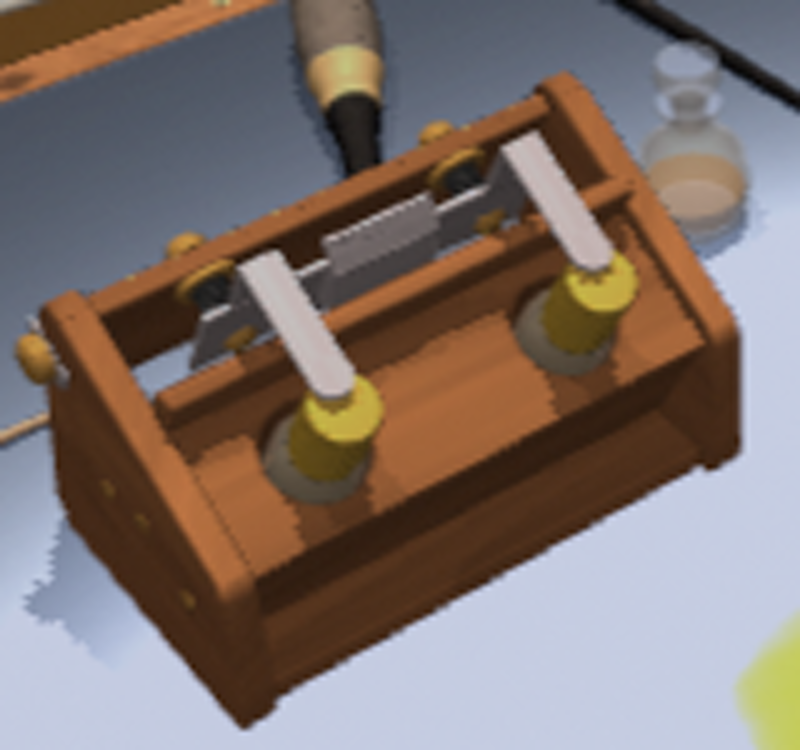

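View pics/s_block.png

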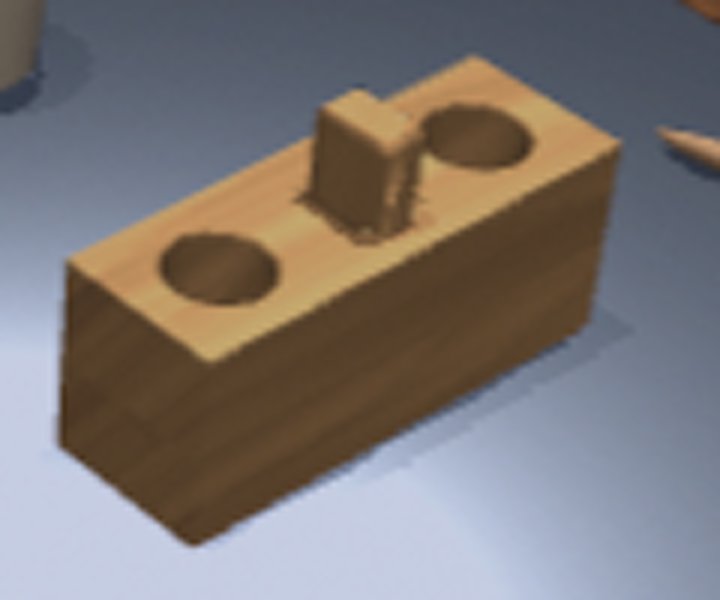

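View pics/d_rack.png

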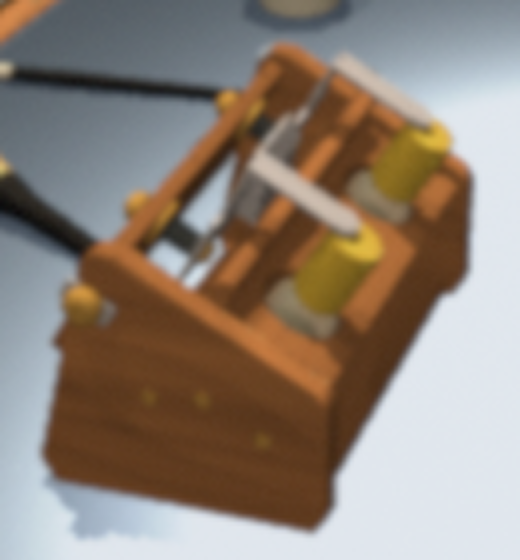

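View pics/d_block.png

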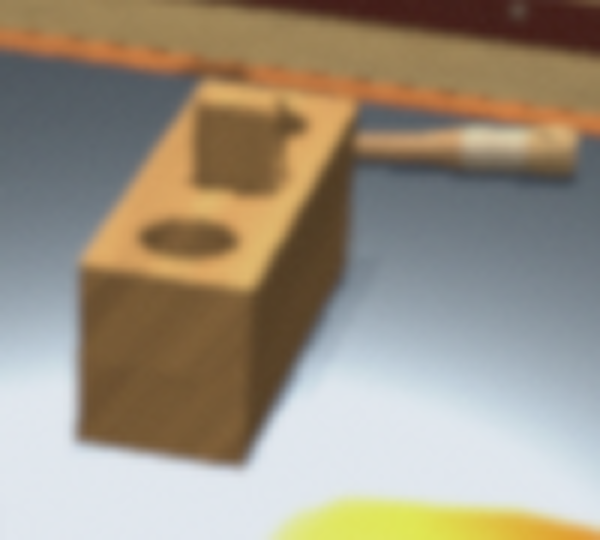

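```bash
cat > h.py <<'E'
import numpy as np,cv2
from scipy.optimize import least_squares
from scipy.spatial.transform import Rotation as Ro
from station import r
def proj(c,X,tool=None):
    X=np.atleast_2d(np.asarray(X,float))
    if 'mount' in c:
        P,Rt=tool; M=np.linalg.inv(c['mount'])
        Y=(X-P)@Rt; Y=Y@M[:3,:3].T+M[:3,3]
    else: Y=X@c['R'].T+c['t']
    return np.c_[c['fx']*Y[:,0]/Y[:,2]+c['cx'],c['fy']*Y[:,1]/Y[:,2]+c['cy']]
def Rz(a):return Ro.from_euler('z',a).as_matrix()
def slotR(a):
    # x up slope to rear, z leans 30deg to front
    s,c=np.sin(np.pi/6),np.cos(np.pi/6)
    return Rz(a)@np.array([[c,0,-s],[0,1,0],[s,0,c]])
SC=r.camera_info('scene');SD=r.camera_info('side');WR=r.camera_info('wrist')
def crop(im,x,y,w,h,s,n):cv2.imwrite(f'pics/{n}.png',cv2.resize(im[y:y+h,x:x+w],None,fx=s,fy=s,interpolation=cv2.INTER_CUBIC))
E
cat > fit1.py <<'E'
from h import *
H=.076
B={'RL':(.033,.093),'FL':(-.033,.093),'FR':(-.033,-.093),'RR':(.033,-.093)}
obs=[(SC,'RL',H,68,262,335,175,6),(SC,'FL',H,208,360,335,175,6),(SC,'FR',H,620,148,335,175,6),(SC,'RR',H,475,57,335,175,6),
(SC,'RL',0,60,445,335,175,6),(SC,'FL',0,192,546,335,175,6),(SC,'FR',0,590,325,335,175,6),
(SD,'RL',H,82,265,305,175,6),(SD,'FL',H,252,292,305,175,6),(SD,'FR',H,355,102,305,175,6),(SD,'RR',H,205,85,305,175,6),
(SD,'RL',0,78,440,305,175,6),(SD,'FL',0,243,465,305,175,6)]
def f(p):
    o=[]
    for c,k,z,u,v,x,y,s in obs:
        X=Rz(p[2])@np.array([*B[k],z])+[p[0],p[1],0]
        o+=list(proj(c,X)[0]-[x+(u+.5)/s-.5,y+(v+.5)/s-.5])
    return np.array(o)
b=least_squares(f,[.6,-.2,0]);print('block',b.x,np.degrees(b.x[2]));print(b.fun.reshape(-1,2).round(1).tolist())
# rack: slot mouth p=(x,y,z,yaw)
obs=[]
def s(n,u,v,L): obs.append((SC,135+(u+.5)/5-.5,195+(v+.5)/5-.5,L))
def d(n,u,v,L): obs.append((SD,185+(u+.5)/4-.5,215+(v+.5)/4-.5,L))
s('capL',342,408,(-.041,.048,.024)); s('capR',600,283,(-.041,-.048,.024))
d('capL',355,250,(-.041,.048,.024)); d('capR',425,142,(-.041,-.048,.024))
def f2(p):
    o=[]
    for c,u,v,L in obs:
        X=slotR(p[3])@np.array(L)+p[:3]
        o+=list(proj(c,X)[0]-[u,v])
    return np.array(o)
k=least_squares(f2,[.7,.1,.1,0]);print('slot',k.x,np.degrees(k.x[3]));print(k.fun.reshape(-1,2).round(1).tolist())
def mk(c,im,L,col):
    q=proj(c,slotR(k.x[3])@np.array(L)+k.x[:3])[0]; return q.round(1)
for L in [(-.004,0.088,0),(-.004,-.088,0),(-.014,.088,0),(-.014,-.088,0)]:
    q=mk(SC,0,L,0);print(L,(q-[135,195])*5,(mk(SD,0,L,0)-[185,215])*4)
# stoppered bottle, glass cutter ground points
def gnd(c,u,v,z=0):
    ray=c['R'].T@np.array([(u-c['cx'])/c['fx'],(v-c['cy'])/c['fy'],1]);o=-c['R'].T@c['t'];return o+ray*(z-o[2])/ray[2]
print('stopper',gnd(SC,273,238),'cutter',gnd(SC,305,331),gnd(SC,375,316),'cup',gnd(SC,330,188),'bowl',gnd(SC,467,316))
E
python3 fit1.py
```

```text
block [ 0.60405977 -0.17846998  0.0426785 ] 2.445297708996542
[[-0.4, 0.0], [0.5, 1.0], [0.3, -0.3], [-0.0, 0.2], [-0.7, 0.4], [0.3, 1.3], [-0.1, 0.4], [-0.7, -1.0], [-0.0, -1.3], [0.5, -1.1], [-0.2, -1.6], [-0.6, -0.2], [-0.0, 0.2]]
slot [0.65848654 0.1755473  0.11052084 0.05834508] 3.3429266431221074
[[0.5, 1.5], [-0.0, 0.9], [-1.0, -1.2], [-0.4, -1.2]]
(-0.004, 0.088, 0) [157.5 400. ] [213.2 282. ]
(-0.004, -0.088, 0) [620.  178.5] [360.8  87.2]
(-0.014, 0.088, 0) [173.5 426.5] [233.6 295.6]
(-0.014, -0.088, 0) [635.5 202. ] [378.4  98.8]
stopper [0.74367084 0.00923885 0.        ] cutter [ 5.06875071e-01  1.00607154e-01 -1.11022302e-16] [ 0.46323218 -0.01596784  0.        ] cup [ 0.81839126 -0.19302644  0.        ] bowl [ 0.36917458 -0.14423597  0.        ]
```

```bash
python3 -m crank --help 2>&1 | head -20; cat > st.py <<'E'
from h import *
def st():
    o=r.get_obs();R=Ro.from_rotvec(o['tool_rot']).as_matrix();return o,np.array(o['eef_pos']),R
if __name__=='__main__':
    o,p,R=st();print('t',round(o['t'],2),'p',p.round(4),'q',np.round(o['joint_positions'],3),'F',np.round(o['force'],2),'T',np.round(o['torque'],2),'op',round(o['opening'],4));print(R.round(3))
E
python3 st.py
```

```text
invalid input: not JSON, or not a number
t 0.15 p [0.2077 0.5624 0.2306] q [ 1.217  0.314 -0.048  1.21  -0.     1.571] F [-0.15  0.02 -0.39] T [-0.02 -0.   -0.02] op 0.0857
[[ 0.346 -0.    -0.938]
 [ 0.938 -0.001  0.346]
 [-0.001 -1.    -0.   ]]
```

```bash
python3 -m crank '[[[-24,-2,-31,0],[-24,-2,-31,0],[-24,-2,-31,0],[-24,-2,-31,0],[-24,-2,-31,0],[-24,-2,-31,0],[-24,-2,-31,0],[-24,-2,-31,0]]]' 1; python3 -m crank '[[[-24,-2,-31,0],[-24,-2,-31,0],[-24,-2,-31,0],[-24,-2,-31,0],[-24,-2,-31,0],[-24,-2,-31,0],[-24,-2,-31,0],[-24,-2,-31,0]]]'; python3 st.py
```

```text
t: 0.82
eef_pos: [0.3745, 0.295, 0.2473]
tool_rot: [-1.356, -0.945, 0.945]
force: [1.9, 0.5, -1.2]
opening: 0.0856
t: 1.48
eef_pos: [0.5406, 0.0288, 0.2633]
tool_rot: [-1.356, -0.944, 0.945]
force: [1.3, 0.2, 0.9]
opening: 0.0853
t 1.48 p [0.5406 0.0288 0.2633] q [ 0.053  0.192 -0.132  1.247  0.     0.407] F [1.31 0.16 0.93] T [-0.02 -0.09 -0.02] op 0.0853
[[ 0.347 -0.    -0.938]
 [ 0.938  0.     0.347]
 [ 0.    -1.     0.   ]]
```

```bash
python3 -m crank '[[[0,0,0,-5.8],[0,0,0,-5.8],[0,0,0,-5.8],[0,0,0,-5.5],[0,0,-40,0],[0,0,-40,0],[0,0,-40,0],[0,0,-40,0]]]' 1; python3 -m crank '[[[0,0,-40,0],[0,0,-40,0],[0,0,-40,0],[0,0,-40,0],[0,0,-40,0],[0,0,0,0]]]'; python3 st.py
```

```text
t: 2.15
eef_pos: [0.7013, 0.0381, 0.2632]
tool_rot: [-1.187, -1.243, 1.243]
force: [0.5, -0.3, 1.3]
opening: 0.0855
t: 2.65
eef_pos: [0.8594, 0.0454, 0.2548]
tool_rot: [-1.191, -1.246, 1.241]
force: [0.1, -0.9, -2.5]
opening: 0.0852
t 2.65 p [0.8594 0.0454 0.2548] q [ 0.053  0.997  1.173  1.742 -0.     0.007] F [ 0.13 -0.93 -2.46] T [ 0.01  0.03 -0.  ] op 0.0852
[[-0.046  0.005 -0.999]
 [ 0.999  0.    -0.046]
 [-0.    -1.    -0.005]]
```

```bash
python3 -m crank '[[[0,0,-40,0],[0,0,-40,0],[0,0,-40,0],[0,0,-40,0]]]'; python3 st.py
```

```text
t: 2.98
eef_pos: [0.9307, 0.0482, 0.2268]
tool_rot: [-1.271, -1.332, 1.182]
force: [-0.6, 0.8, 1.0]
opening: 0.0853
t 2.98 p [0.9307 0.0482 0.2268] q [0.052 1.067 1.244 1.629 0.    0.006] F [-0.56  0.75  0.97] T [0.02 0.08 0.01] op 0.0853
[[-0.046  0.118 -0.992]
 [ 0.999  0.006 -0.046]
 [ 0.001 -0.993 -0.118]]
```

```bash
python3 -m crank '[[[0,-10,40,0],[0,-10,40,0],[0,-10,40,0],[0,-10,40,0],[0,-10,40,0],[0,-10,40,0],[0,-10,40,0],[0,-10,40,0]]]'; python3 st.py; cat > pic.py <<'E'
import sys
from st import *
n=sys.argv[1];c=sys.argv[2] if len(sys.argv)>2 else 'wrist'
o,p,R=st();im=r.camera(c);cv2.imwrite(f'pics/{n}.png',im[:,:,::-1]);np.savez(f'pics/{n}.npz',p=p,R=R);print(p.round(4))
E
python3 pic.py w1
```

```text
t: 3.65
eef_pos: [0.6604, 0.0358, 0.2673]
tool_rot: [-1.272, -1.333, 1.182]
force: [1.1, -0.2, 1.1]
opening: 0.0854
t 3.65 p [0.6604 0.0358 0.2673] q [ 0.054  0.316  0.03   1.165 -0.     0.008] F [ 1.09 -0.16  1.15] T [ 0.04  0.09 -0.02] op 0.0854
[[-0.046  0.119 -0.992]
 [ 0.999  0.006 -0.045]
 [ 0.001 -0.993 -0.119]]
[0.6604 0.0358 0.2673]
```

View pics/w1.png

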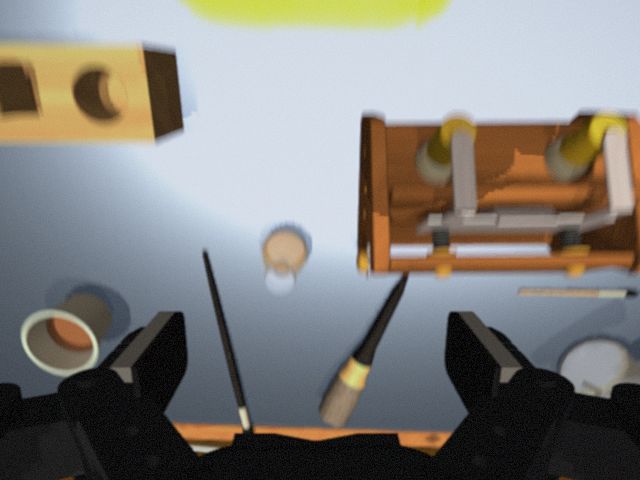

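```bash
python3 -m crank '[[[0,-5,40,0],[0,-5,40,0],[0,-5,40,0],[0,-5,40,0],[0,-5,40,0],[0,-5,40,0],[0,-5,40,0],[0,-5,40,0]]]'; python3 st.py
```

```text
t: 4.37
eef_pos: [0.339, 0.021, 0.2677]
tool_rot: [-1.272, -1.333, 1.182]
force: [-0.4, 0.4, 0.9]
opening: 0.0854
t 4.37 p [0.339  0.021  0.2677] q [ 6.300e-02 -3.120e-01 -5.980e-01  1.165e+00 -1.000e-03  1.700e-02] F [-0.39  0.4   0.95] T [0.04 0.12 0.01] op 0.0854
[[-0.046  0.119 -0.992]
 [ 0.999  0.006 -0.046]
 [ 0.001 -0.993 -0.119]]
```

```bash
python3 -m crank '[[[0,-5,30,0],[0,-5,30,0],[0,-5,30,0],[0,-5,30,0]]]'; python3 st.py
```

```text
t: 4.7
eef_pos: [0.2184, 0.0154, 0.2732]
tool_rot: [-1.273, -1.333, 1.181]
force: [0.5, 0.2, 0.3]
opening: 0.0854
t 4.7 p [0.2184 0.0154 0.2732] q [ 0.074 -0.575 -0.718  1.308 -0.003  0.029] F [0.49 0.22 0.29] T [ 0.06  0.15 -0.01] op 0.0854
[[-0.046  0.12  -0.992]
 [ 0.999  0.006 -0.045]
 [ 0.001 -0.993 -0.12 ]]
```

```bash
python3 -m crank '[[[0,0,40,0],[0,0,40,0]]]'; python3 st.py
```

```text
t: 4.87
eef_pos: [0.1544, 0.0133, 0.2635]
tool_rot: [-1.252, -1.308, 1.199]
force: [5.4, 1.3, -1.4]
opening: 0.0858
t 4.87 p [0.1544 0.0133 0.2635] q [ 0.098 -0.689 -0.771  1.4   -0.006  0.052] F [ 5.44  1.32 -1.41] T [ 0.02 -0.22 -0.01] op 0.0858
[[-0.045  0.088 -0.995]
 [ 0.999  0.003 -0.045]
 [-0.001 -0.996 -0.088]]
```

```bash
cat > kin.py <<'E'
import numpy as np
D=[(.599,.2305,.314,-.048,1.210),(.5414,.2633,.192,-.132,1.247),(.8606,.2548,.997,1.173,1.742),(.9319,.2268,1.067,1.244,1.629),(.6613,.2673,.316,.03,1.165),(.3396,.2677,-.312,-.598,1.165),(.219,.2732,-.575,-.718,1.308),(.155,.2635,-.689,-.771,1.4)]
A=[];b=[]
for r_,z,q2,q3,q4 in D:
    a=q2-q3;g=a+q4;s,c=np.sin,np.cos
    A.append([1,0,s(q2),c(a),s(a),c(g)]);b.append(r_)
    A.append([0,1,c(q2),-s(a),c(a),-s(g)]);b.append(z)
x,res,rk,sv=np.linalg.lstsq(np.array(A),np.array(b),rcond=None)
if __name__=='__main__':
    print(x,rk,sv);print(((np.array(A)@x-b)*1000).round(1))
def fk(q2,q3,q4):
    a=q2-q3;g=a+q4;s,c=np.sin,np.cos
    return np.array([x@[1,0,s(q2),c(a),s(a),c(g)],x@[0,1,c(q2),-s(a),c(a),-s(g)],np.pi/2-g])
E
python3 kin.py
```

```text
[3.09744768e-04 2.84006872e-01 5.21161274e-01 4.40366662e-01
 7.53940112e-02 4.63601758e-01] 6 [5.41560798 3.99757167 1.54559349 0.43504434 0.3193786  0.10239815]
[ 0.2  0.1 -0.3 -0.  -0.  -0.2 -0.   0.2  0.1 -0.1 -0.1  0.1 -0.1 -0.3
  0.1  0.1]
```

```bash
cat > reach.py <<'E'
from kin import *
q2,q3=np.meshgrid(np.linspace(-.69,1.73,500),np.linspace(-1.03,1.25,500))
for ph in [0,.12,.3,.52,.6]:
    q4=np.pi/2-ph-(q2-q3);P=fk(q2,q3,q4)if 0 else None
    a=q2-q3;R=x[0]+x[2]*np.sin(q2)+x[3]*np.cos(a)+x[4]*np.sin(a)+x[5]*np.sin(ph)
    Z=x[1]+x[2]*np.cos(q2)-x[3]*np.sin(a)+x[4]*np.cos(a)-x[5]*np.cos(ph)
    ok=(q4>-2.08)&(q4<2.16)
    print(ph,[(z,round(R[m].min(),3),round(R[m].max(),3)) for z in (.06,.12,.18,.24,.3,.36,.42) for m in [ok&(abs(Z-z)<.004)] if m.any()])
E
python3 reach.py
```

```text
0 [(0.06, np.float64(0.244), np.float64(0.936)), (0.12, np.float64(0.162), np.float64(0.919)), (0.18, np.float64(0.113), np.float64(0.897)), (0.24, np.float64(0.115), np.float64(0.871)), (0.3, np.float64(0.108), np.float64(0.84)), (0.36, np.float64(0.093), np.float64(0.803)), (0.42, np.float64(0.068), np.float64(0.759))]
0.12 [(0.06, np.float64(0.303), np.float64(0.992)), (0.12, np.float64(0.224), np.float64(0.975)), (0.18, np.float64(0.168), np.float64(0.954)), (0.24, np.float64(0.17), np.float64(0.928)), (0.3, np.float64(0.164), np.float64(0.897)), (0.36, np.float64(0.149), np.float64(0.86)), (0.42, np.float64(0.125), np.float64(0.817))]
0.3 [(0.06, np.float64(0.4), np.float64(1.078)), (0.12, np.float64(0.334), np.float64(1.062)), (0.18, np.float64(0.247), np.float64(1.042)), (0.24, np.float64(0.252), np.float64(1.017)), (0.3, np.float64(0.248), np.float64(0.988)), (0.36, np.float64(0.236), np.float64(0.953)), (0.42, np.float64(0.215), np.float64(0.912))]
0.52 [(0.06, np.float64(0.523), np.float64(1.18)), (0.12, np.float64(0.475), np.float64(1.167)), (0.18, np.float64(0.396), np.float64(1.149)), (0.24, np.float64(0.343), np.float64(1.128)), (0.3, np.float64(0.345), np.float64(1.102)), (0.36, np.float64(0.339), np.float64(1.07)), (0.42, np.float64(0.323), np.float64(1.033))]
0.6 [(0.06, np.float64(0.566), np.float64(1.215)), (0.12, np.float64(0.525), np.float64(1.203)), (0.18, np.float64(0.458), np.float64(1.187)), (0.24, np.float64(0.372), np.float64(1.167)), (0.3, np.float64(0.377), np.float64(1.142)), (0.36, np.float64(0.373), np.float64(1.113)), (0.42, np.float64(0.361), np.float64(1.078))]
```

```bash
python3 -m crank '[[[0,0,-40,0],[0,10,-40,0],[0,40,-8,0],[0,40,0,0],[0,40,2,0],[0,40,3,0],[0,30,3,0]]]'; python3 st.py
```

```text
t: 5.45
eef_pos: [0.2678, 0.0189, 0.0845]
tool_rot: [-1.254, -1.312, 1.197]
force: [2.0, 1.0, 0.2]
opening: 0.0853
t 5.45 p [0.2678 0.0189 0.0845] q [ 0.075 -0.302 -1.026  0.754 -0.003  0.029] F [1.98 1.04 0.25] T [-0.02  0.06 -0.01] op 0.0853
[[-0.046  0.092 -0.995]
 [ 0.999  0.004 -0.046]
 [-0.001 -0.996 -0.093]]
```

```bash
python3 -m crank '[[[0,6,25,0],[0,6,25,0]]]'; python3 st.py
```

```text
t: 5.62
eef_pos: [0.237, 0.0182, 0.0947]
tool_rot: [-1.229, -1.284, 1.216]
force: [-0.2, 0.2, 0.6]
opening: 0.0854
t 5.62 p [0.237  0.0182 0.0947] q [ 0.082 -0.354 -1.026  0.843 -0.004  0.036] F [-0.16  0.22  0.63] T [0.04 0.02 0.02] op 0.0854
[[-0.045  0.056 -0.997]
 [ 0.999  0.001 -0.046]
 [-0.002 -0.998 -0.056]]
```

```bash
python3 -m crank '[[[0,15,25,0],[0,15,25,0]]]'; python3 st.py
```

```text
t: 5.78
eef_pos: [0.2151, 0.0184, 0.0995]
tool_rot: [-1.208, -1.26, 1.233]
force: [0.9, -0.1, -0.4]
opening: 0.0851
t 5.78 p [0.2151 0.0184 0.0995] q [ 0.092 -0.38  -1.026  0.9   -0.004  0.046] F [ 0.93 -0.1  -0.44] T [-0.    0.06  0.05] op 0.0851
[[-0.046  0.025 -0.999]
 [ 0.999 -0.002 -0.046]
 [-0.003 -1.    -0.025]]
```

```bash
python3 -m crank '[[[-19.5,-9,-34.3,0],[-19.5,-9,-34.3,0],[-19.5,-9,-34.3,0],[-19.5,-9,-34.3,0],[-19.5,-9,-34.3,0],[-19.5,-9,-34.3,0],[-19.5,-9,-34.3,0],[-19.5,-9,-34.3,0]]]'; python3 -m crank '[[[-19.5,-9,-34.3,0],[-19.5,-9,-34.3,0],[-19.5,-9,-34.3,0],[0,0,0,0]]]'; python3 pic.py w2;python3 st.py; python3 - <<'E'
from h import *
d=np.load('pics/w2.npz');Rb=Rz(.0427);o=np.array([.60406,-.17847,0])
for L in [(-.022,-.009,.112),(-.022,.009,.112),(.012,.009,.112),(.012,-.009,.112),(0,.058,.076),(0,-.058,.076),(-.033,.093,.076),(.033,.093,.076),(-.033,-.093,.076)]:
    print(L,proj(WR,Rb@np.array(L)+o,(d['p'],d['R']))[0].round(1))
E
```

```text
t: 6.45
eef_pos: [0.4951, -0.1256, 0.1783]
tool_rot: [-1.207, -1.259, 1.233]
force: [1.1, -0.3, 0.2]
opening: 0.0851
t: 6.78
eef_pos: [0.6055, -0.1816, 0.2086]
tool_rot: [-1.213, -1.261, 1.231]
force: [-0.4, 0.1, -0.5]
opening: 0.0856
[ 0.6055 -0.1816  0.2086]
t 6.83 p [ 0.602  -0.1799  0.2076] q [-0.293  0.354 -0.045  1.146  0.005 -0.337] F [ 0.15  0.5  -0.65] T [-0.01  0.06 -0.01] op 0.0853
[[-0.045  0.026 -0.999]
 [ 0.999 -0.003 -0.045]
 [-0.004 -1.    -0.026]]
(-0.022, -0.009, 0.112) [305.9 204.7]
(-0.022, 0.009, 0.112) [338.1 204.8]
(0.012, 0.009, 0.112) [337.2 262.5]
(0.012, -0.009, 0.112) [306.2 262.4]
(0, 0.058, 0.076) [410.3 227.7]
(0, -0.058, 0.076) [232.6 227.1]
(-0.033, 0.093, 0.076) [469.4 177. ]
(0.033, 0.093, 0.076) [459.2 275.5]
(-0.033, -0.093, 0.076) [174.6 176.2]
```

View pics/w2.png

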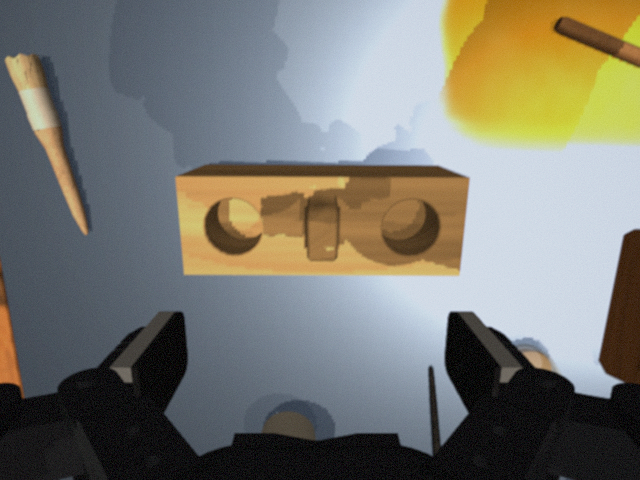

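```bash
python3 -m crank '[[[0.4,34,1.3,0],[0.4,34,1.3,0],[0.4,30,1.3,0],[0.7,18,1.4,0],[0,9.5,1,0],[0,0,0,0]]]'; python3 st.py; python3 pic.py w3
```

```text
t: 7.33
eef_pos: [0.5927, -0.1758, 0.08]
tool_rot: [-1.202, -1.257, 1.235]
force: [-0.2, 0.1, -0.0]
opening: 0.0855
t 7.33 p [ 0.5927 -0.1758  0.08  ] q [-0.291  0.429 -0.24   0.883  0.005 -0.337] F [-0.17  0.08 -0.04] T [0.02 0.04 0.04] op 0.0855
[[-0.046  0.019 -0.999]
 [ 0.999 -0.001 -0.046]
 [-0.001 -1.    -0.019]]
[ 0.5927 -0.1758  0.08  ]
```

View pics/w3.png

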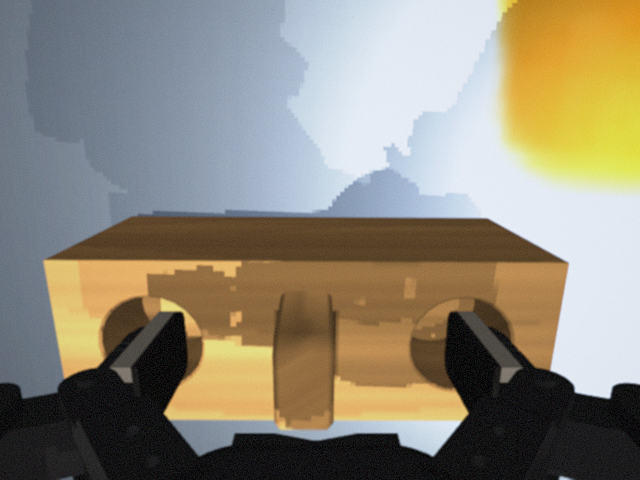

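```bash
python3 -m crank '[[[-3,-2,-6,0],[0,0,0,0]]]'; python3 -m crank '[[[0,0,0,0],[0,0,0,0],[0,0,0,0],[0,0,0,0],[0,0,0,0],[0,0,0,0]]]' 0 70; python3 st.py
```

```text
t: 7.55
eef_pos: [0.605, -0.1806, 0.0872]
tool_rot: [-1.211, -1.262, 1.232]
force: [1.0, -0.5, 0.4]
opening: 0.0854
t: 8.05
eef_pos: [0.6026, -0.1799, 0.0848]
tool_rot: [-1.207, -1.259, 1.233]
force: [0.1, -0.2, 1.3]
opening: 0.017
t 8.05 p [ 0.6026 -0.1799  0.0848] q [-0.293  0.439 -0.214  0.895  0.005 -0.338] F [ 0.06 -0.17  1.34] T [ 0.04  0.2  -0.03] op 0.017
[[-0.046  0.024 -0.999]
 [ 0.999 -0.002 -0.046]
 [-0.003 -1.    -0.024]]
```

```bash
python3 -m crank '[[[0,-10,-0.3,0],[0,-20,-0.5,0],[0,-25,-0.6,0],[0,-25,-0.6,0],[0,-38,-1,0],[15,-30,-5,0],[25,-28,-14,0],[25,-28,-14,0]]]'; python3 st.py;  python3 -m crank '[[[25,-28,-14,0],[25,-28,-14,0],[25,-28,-14,0],[25,-28,-14,0],[25,-28,-14,0],[25,-28,-14,0],[25,-28,-14,0],[10,-28,-28,0]]]'; python3 st.py
```

```text
t: 8.72
eef_pos: [0.6302, -0.1128, 0.2917]
tool_rot: [-1.209, -1.258, 1.232]
force: [1.7, -1.4, -1.4]
opening: 0.0174
t 8.72 p [ 0.6302 -0.1128  0.2917] q [-0.178  0.356  0.148  1.338  0.002 -0.222] F [ 1.66 -1.38 -1.38] T [-0.03 -0.01  0.  ] op 0.0174
[[-0.043  0.025 -0.999]
 [ 0.999 -0.002 -0.044]
 [-0.003 -1.    -0.025]]
t: 9.38
eef_pos: [0.6651, 0.0561, 0.4983]
tool_rot: [-1.16, -1.21, 1.268]
force: [2.4, 0.5, -2.0]
opening: 0.0171
t 9.38 p [0.6651 0.0561 0.4983] q [ 0.086  0.715  1.234  2.131 -0.004  0.039] F [ 2.39  0.49 -1.96] T [ 0.04 -0.2   0.06] op 0.0171
[[-0.048 -0.042 -0.998]
 [ 0.999 -0.007 -0.047]
 [-0.006 -0.999  0.042]]
```

```bash
python3 -m crank '[[[-3,0,-41,0],[-3,0,-41,0],[-3,0,-41,0],[-3,0,-41,0],[0,0,-41,0],[0,0,-41,0]]]'; python3 st.py
```

```text
t: 9.88
eef_pos: [0.6715, 0.0374, 0.4552]
tool_rot: [-1.103, -1.143, 1.307]
force: [0.1, -0.2, -0.3]
opening: 0.0168
t 9.88 p [0.6715 0.0374 0.4552] q [ 0.059  0.788  1.249  2.157 -0.007  0.015] F [ 0.1  -0.24 -0.27] T [ 0.01 -0.16  0.01] op 0.0168
[[-0.045 -0.125 -0.991]
 [ 0.999 -0.014 -0.043]
 [-0.009 -0.992  0.125]]
```

```bash
python3 - <<'E'
from h import *
def gnd(c,u,v,z=0):
    ray=c['R'].T@np.array([(u-c['cx'])/c['fx'],(v-c['cy'])/c['fy'],1]);o=-c['R'].T@c['t'];return (o+ray*(z-o[2])/ray[2]).round(3)
print(gnd(SC,370,127),gnd(SC,10,258),gnd(SC,230,183))
E
cat > sim.py <<'E'
# which (r,z) on outer boundary for tilt .52 at heights
from kin import *
for ph in (0,.2,.4,.52):
  print(ph,end=' ')
  for q2 in np.arange(.2,1.2,.1):
    q4=np.pi/2-ph-(q2-1.25)
    if q4<2.16: print(fk(q2,1.25,q4)[:2].round(2),round(q4,2),end='; ')
  print()
E
python3 sim.py
```

```text
[ 0.986 -0.458  0.   ] [0.985 0.444 0.   ] [ 0.967 -0.02   0.   ]
0 [0.67 0.51] 2.12; [0.74 0.44] 2.02; [0.8  0.37] 1.92; [0.85 0.28] 1.82; [0.89 0.2 ] 1.72; 
0.2 [0.61 0.64] 2.12; [0.69 0.59] 2.02; [0.76 0.52] 1.92; [0.83 0.45] 1.82; [0.89 0.38] 1.72; [0.94 0.29] 1.62; [0.98 0.21] 1.52; 
0.4 [0.53 0.76] 2.12; [0.62 0.72] 2.02; [0.7  0.67] 1.92; [0.78 0.61] 1.82; [0.85 0.55] 1.72; [0.92 0.48] 1.62; [0.98 0.4 ] 1.52; [1.03 0.32] 1.42; [1.07 0.23] 1.32; 
0.52 [0.49 0.81] 2.1; [0.58 0.78] 2.0; [0.67 0.74] 1.9; [0.75 0.69] 1.8; [0.83 0.64] 1.7; [0.9  0.57] 1.6; [0.97 0.5 ] 1.5; [1.03 0.43] 1.4; [1.08 0.35] 1.3; [1.12 0.26] 1.2;
```

```bash
python3 -m crank '[[[0,32,-15,0],[0,32,-22,0],[0,32,-25,0],[0,32,-25,0],[0,0,-41,0],[0,-5,-41,0],[0,-5,-41,0],[0,-5,-41,0]]]'; python3 st.py
```

```text
t: 10.55
eef_pos: [0.8238, 0.043, 0.282]
tool_rot: [-1.157, -1.201, 1.273]
force: [-0.1, 0.3, -0.1]
opening: 0.017
t 10.55 p [0.8238 0.043  0.282 ] q [ 0.055  1.002  1.247  1.867 -0.007  0.01 ] F [-0.1   0.26 -0.14] T [-0.02 -0.07 -0.01] op 0.017
[[-0.046 -0.05  -0.998]
 [ 0.999 -0.01  -0.045]
 [-0.008 -0.999  0.05 ]]
```

```bash
python3 -m crank '[[[0,-18,-36,0],[0,-18,-36,0],[0,-18,-36,0],[0,-18,-36,0]]]'; python3 st.py
```

```text
t: 10.88
eef_pos: [0.8723, 0.0448, 0.3029]
tool_rot: [-1.249, -1.299, 1.209]
force: [-0.4, 0.3, -0.7]
opening: 0.0168
t 10.88 p [0.8723 0.0448 0.3029] q [ 0.054  0.979  1.249  1.762 -0.008  0.008] F [-0.41  0.29 -0.68] T [0.01 0.11 0.01] op 0.0168
[[-0.046  0.078 -0.996]
 [ 0.999 -0.003 -0.046]
 [-0.007 -0.997 -0.078]]
```

```bash
python3 -m crank '[[[0,-30,-28,0],[0,-30,-28,0],[0,-30,-28,0],[0,-30,-28,0]]]'; python3 st.py
```

```text
t: 11.22
eef_pos: [0.8824, 0.0455, 0.3836]
tool_rot: [-1.335, -1.391, 1.143]
force: [0.6, -0.4, -0.9]
opening: 0.0167
t 11.22 p [0.8824 0.0455 0.3836] q [ 0.054  0.89   1.25   1.729 -0.008  0.007] F [ 0.6  -0.36 -0.91] T [-0.01  0.18 -0.05] op 0.0167
[[-0.046  0.2   -0.979]
 [ 0.999  0.003 -0.046]
 [-0.006 -0.98  -0.2  ]]
```

```bash
python3 -m crank '[[[0,-30,-28,0],[0,-30,-28,0],[0,-30,-28,0],[0,-30,-28,0],[0,-30,-28,0],[0,-30,-28,0],[0,-30,-28,0],[0,-28,-30,0]]]'; python3 st.py
```

```text
t: 11.88
eef_pos: [0.8769, 0.0455, 0.546]
tool_rot: [-1.496, -1.562, 1.002]
force: [-0.6, -0.1, -0.2]
opening: 0.0169
t 11.88 p [0.8769 0.0455 0.546 ] q [ 0.055  0.715  1.249  1.67  -0.009  0.006] F [-0.58 -0.12 -0.22] T [-0.01  0.48 -0.  ] op 0.0169
[[-0.046  0.421 -0.906]
 [ 0.999  0.015 -0.044]
 [-0.005 -0.907 -0.421]]
```

```bash
python3 -m crank '[[[0,-30,-28,0],[0,-30,-28,0],[0,-30,-28,0],[0,-25,-24,0]]]'; python3 st.py
```

```text
t: 12.22
eef_pos: [0.8588, 0.0447, 0.6286]
tool_rot: [-1.571, -1.641, 0.928]
force: [0.3, -0.1, -0.4]
opening: 0.0168
t 12.22 p [0.8588 0.0447 0.6286] q [ 0.055  0.626  1.249  1.648 -0.009  0.005] F [ 0.29 -0.08 -0.38] T [-0.05  0.59  0.01] op 0.0168
[[-0.046  0.519 -0.853]
 [ 0.999  0.02  -0.042]
 [-0.005 -0.854 -0.519]]
```

```bash
cat > plan.py <<'E'
from st import *
import sys
SL=np.array([.65849,.17555,.11052,.05835])
try: SL=np.load('slot.npy')
except Exception: pass
# grasp
pg=np.array([.6026,-.1799,.0848]); Rg=np.array([[-.046,.024,-.999],[.999,-.002,-.046],[-.003,-1,-.024]])
U,_,V=np.linalg.svd(Rg);Rg=U@V
blk=np.array([.60406,-.17847]);Rw=Rz(.04268);ow=np.array([blk[0],blk[1],.006])
R_wt=Rg.T@Rw; t_wt=Rg.T@(ow-pg)
def wedge_now():
    o,p,R=st(); Ro_=R@R_wt; return p+R@t_wt,Ro_
def in_slot(X):return slotR(SL[3]).T@(X-SL[:3])
if __name__=='__main__':
    tx,ty,tz=[float(a)/1000 for a in sys.argv[1:4]]
    o,p,R=st();w,Rww=wedge_now();S=slotR(SL[3])
    print('nose in slot mm',(in_slot(w)*1000).round(1),'rot err deg',np.degrees(Ro.from_matrix(S.T@Rww).as_rotvec()).round(2))
    d=S@np.array([tx,ty,tz])+SL[:3]-w
    print('world d',(d*1000).round(1),'tool d',(R.T@d*1000).round(1))
E
python3 plan.py 9 0 45
```

```text
nose in slot mm [ 427.  -141.5  273.7] rot err deg [-0.41  0.08 -0.64]
world d [-255.5  126.9 -407.1] tool d [140.6 217.7 424.2]
```

```bash
python3 -m crank '[[[11,15,34,0],[11,15,34,0],[11,15,34,0],[11,15,34,0],[11,15,34,0],[11,15,34,0],[11,15,34,0],[11,15,34,0]]]';python3 -m crank '[[[12,18,34,0],[12,18,34,0],[12,18,34,0],[12,18,34,0],[2,2,10,0],[0,0,0,0],[0,0,0,0]]]'; python3 plan.py 9 0 45; python3 pic.py w4; python3 pic.py s4 scene; python3 pic.py d4 side; python3 -c "
from h import *
crop(cv2.imread('pics/s4.png'),135,135,180,180,4,'s4c');crop(cv2.imread('pics/d4.png'),185,160,150,180,4,'d4c')"
```

```text
t: 12.88
eef_pos: [0.7214, 0.1101, 0.4327]
tool_rot: [-1.569, -1.639, 0.93]
force: [1.3, 0.2, -0.4]
opening: 0.0167
t: 13.47
eef_pos: [0.6343, 0.1554, 0.2955]
tool_rot: [-1.569, -1.64, 0.93]
force: [1.1, 0.5, 0.1]
opening: 0.0172
nose in slot mm [ 71.8 -17.9  94.1] rot err deg [-0.39  0.24 -0.62]
world d [-30.8  16.1 -73.9] tool d [17.9 47.6 63.9]
[0.6343 0.1554 0.2955]
[0.6357 0.1554 0.2971]
[0.6363 0.1554 0.2976]
```

View pics/w4.png

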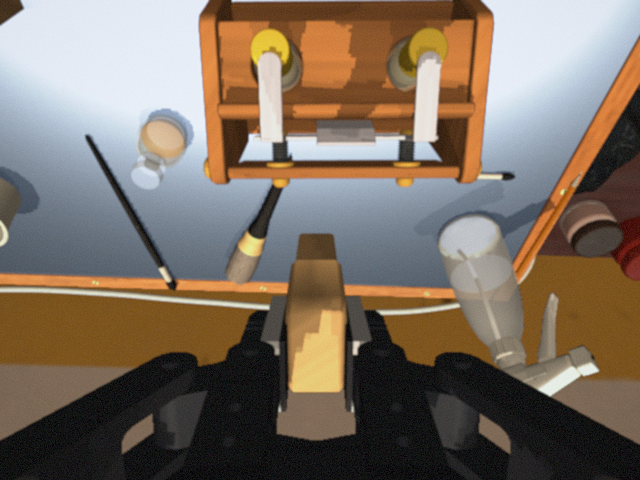

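View pics/s4c.png

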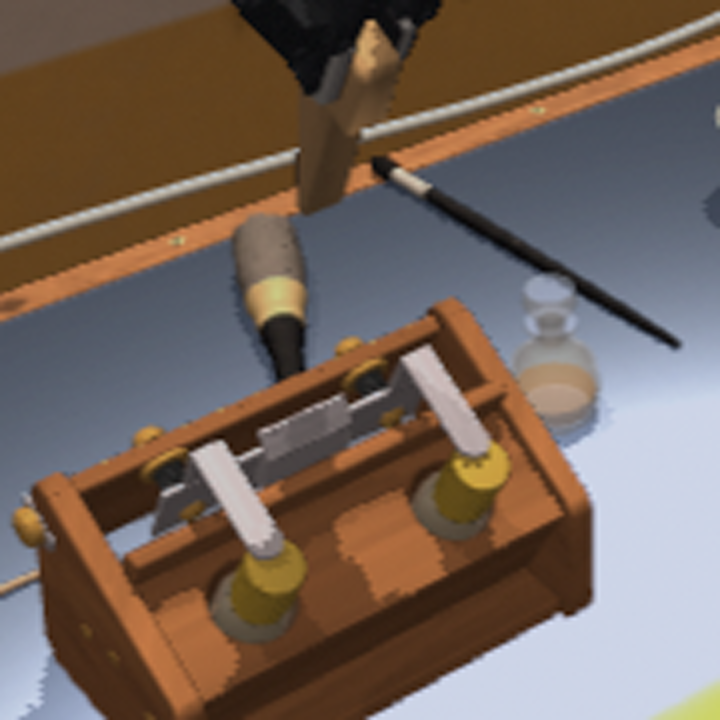

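View pics/d4c.png

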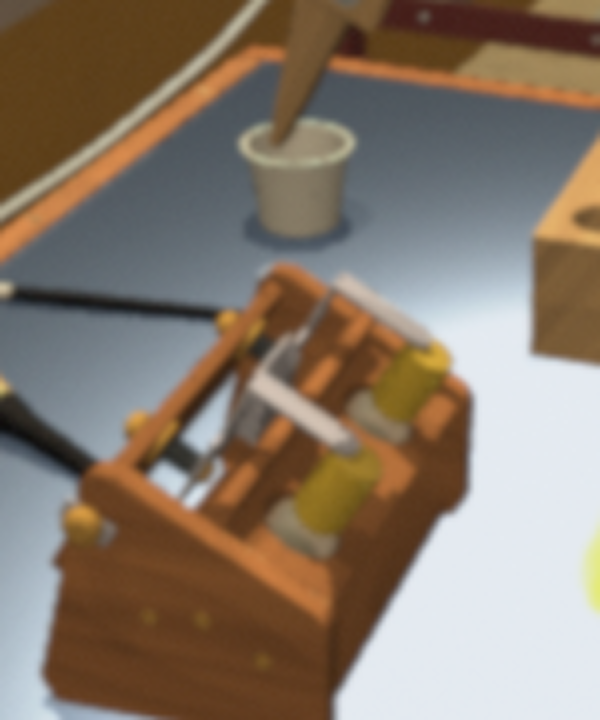

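```bash
python3 -m crank '[[[6,16,21,-0.6],[6,16,21,0],[5,12,18,0],[1,3,4,0],[0,0,0,0],[0,0,0,0]]]'; python3 plan.py 9 0 20; python3 pic.py w5;python3 pic.py s5 scene; python3 pic.py d5 side; python3 plan.py 9 0 20; python3 -c "
from h import *
crop(cv2.imread('pics/s5.png'),175,165,110,90,7,'s5c');crop(cv2.imread('pics/d5.png'),215,190,90,80,7,'d5c')"
```

```text
t: 14.12
eef_pos: [0.6046, 0.1711, 0.2231]
tool_rot: [-1.568, -1.647, 0.938]
force: [0.6, 0.6, -0.4]
opening: 0.0169
nose in slot mm [10.7 -0.5 45.7] rot err deg [-0.41  0.17 -0.08]
world d [ 11.3   1.2 -23.1] tool d [ 0.8 25.7  2.3]
[0.6046 0.1711 0.2231]
[0.605  0.1712 0.2238]
[0.605  0.1712 0.2238]
nose in slot mm [11.2 -0.5 46.1] rot err deg [-0.39  0.12 -0.1 ]
world d [ 11.1   1.1 -23.7] tool d [ 0.7 26.   2.8]
```

View pics/w5.png

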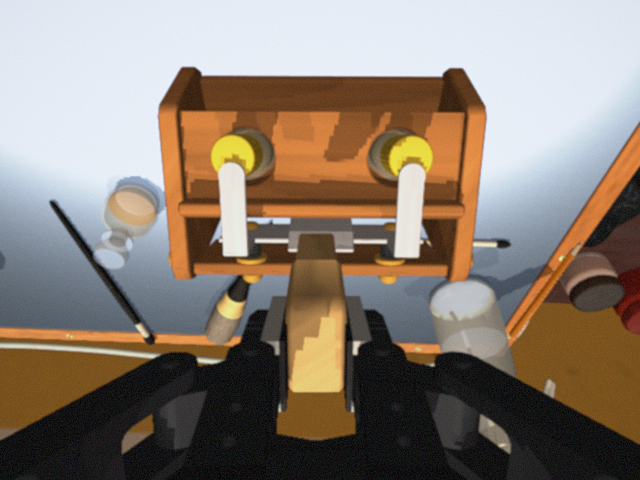

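View pics/s5c.png

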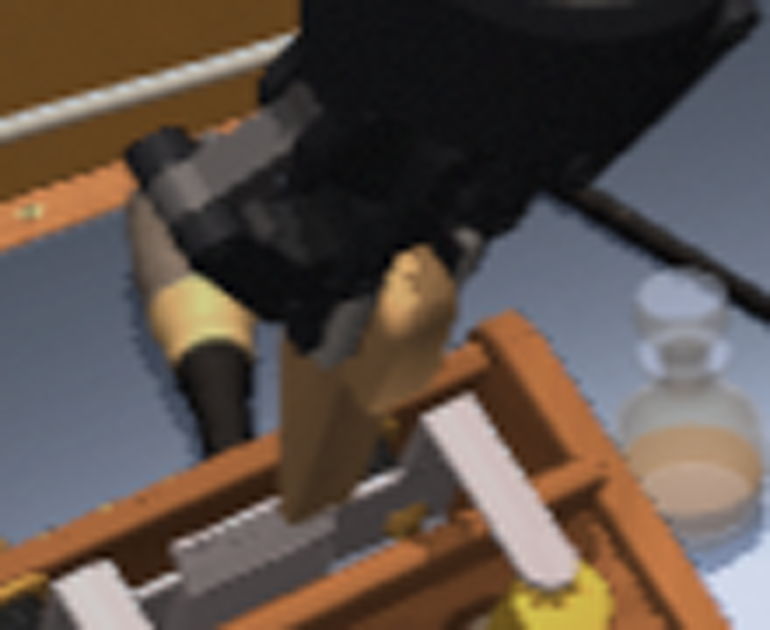

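View pics/d5c.png

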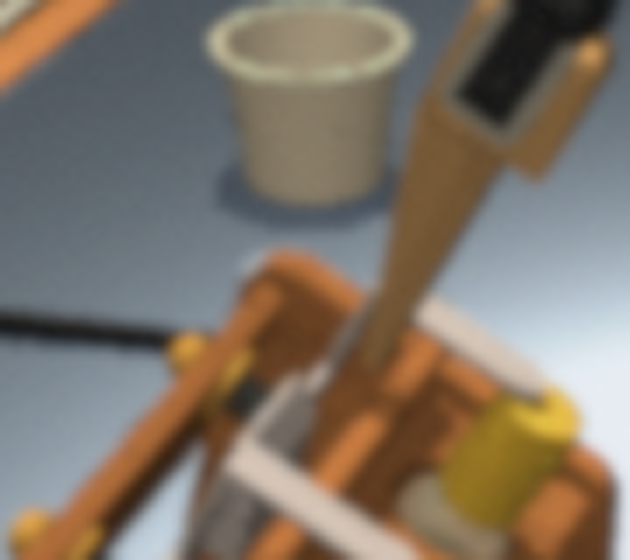

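```bash
python3 - <<'E'
from plan import *
d=np.load('pics/w5.npz');T=(np.array([.605,.1712,.2237]),d['R'])
S=slotR(SL[3])
for L in [(-.041,-.048,.024),(-.041,.048,.024),(-.014,-.02,0),(-.004,-.02,0),(-.008,-.02,0),(-.004,-.02,-.006),(-.014,.08,0),(-.004,.08,0),(-.014,-.08,0)]:
    X=S@np.array(L)+SL[:3];print(L,proj(WR,X,T)[0].round(1),'sc',((proj(SC,X)[0]-[175,165])*7).round(0),'sd',((proj(SD,X)[0]-[215,190])*7).round(0))
w,Rw_=wedge_now()
for L in [(-.012,-.009,0),(-.012,.009,0),(-.007,.009,0),(-.007,-.009,0),(-.012,.009,.07),(-.012,-.009,.07),(-.022,-.009,.07)]:
    X=w+Rw_@np.array(L);print('w',L,proj(WR,X,T)[0].round(1),'sc',((proj(SC,X)[0]-[175,165])*7).round(0),'sd',((proj(SD,X)[0]-[215,190])*7).round(0))
im=cv2.imread('pics/w5.png');crop(im,150,120,190,140,4,'w5a');crop(im,300,120,190,140,4,'w5b')
E
```

```text
(-0.041, -0.048, 0.024) [232.5 154.5] sc [557. 610.] sd [529. 413.]
(-0.041, 0.048, 0.024) [406.8 155.1] sc [199. 789.] sd [402. 602.]
(-0.014, -0.02, 0) [287.2 196.2] sc [375. 607.] sd [364. 468.]
(-0.004, -0.02, 0) [287.4 212. ] sc [353. 573.] sd [332. 446.]
(-0.008, -0.02, 0) [287.3 205.7] sc [362. 586.] sd [345. 455.]
(-0.004, -0.02, -0.006) [288.1 210.1] sc [348. 583.] sd [321. 462.]
(-0.014, 0.08, 0) [448.4 196.9] sc [ -5. 791.] sd [212. 674.]
(-0.004, 0.08, 0) [447.  212.8] sc [-27. 755.] sd [177. 650.]
(-0.014, -0.08, 0) [191.  195.8] sc [583. 506.] sd [442. 362.]
w (-0.012, -0.009, 0) [301.1 235.5] sc [345. 495.] sd [387. 333.]
w (-0.012, 0.009, 0) [335.2 235.7] sc [277. 527.] sd [361. 367.]
w (-0.007, 0.009, 0) [335.1 244.8] sc [265. 509.] sd [344. 355.]
w (-0.007, -0.009, 0) [301.1 244.6] sc [334. 477.] sd [371. 322.]
w (-0.012, 0.009, 0.07) [342.7 283.6] sc [334. 385.] sd [493. 161.]
w (-0.012, -0.009, 0.07) [294.2 283.4] sc [407. 353.] sd [518. 130.]
w (-0.022, -0.009, 0.07) [294.  257.7] sc [432. 391.] sd [553. 153.]
```

View pics/w5a.png

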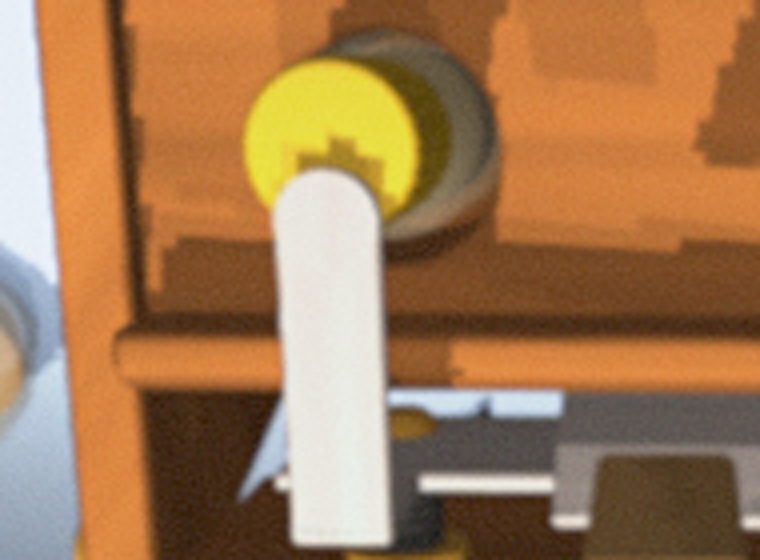

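View pics/w5b.png

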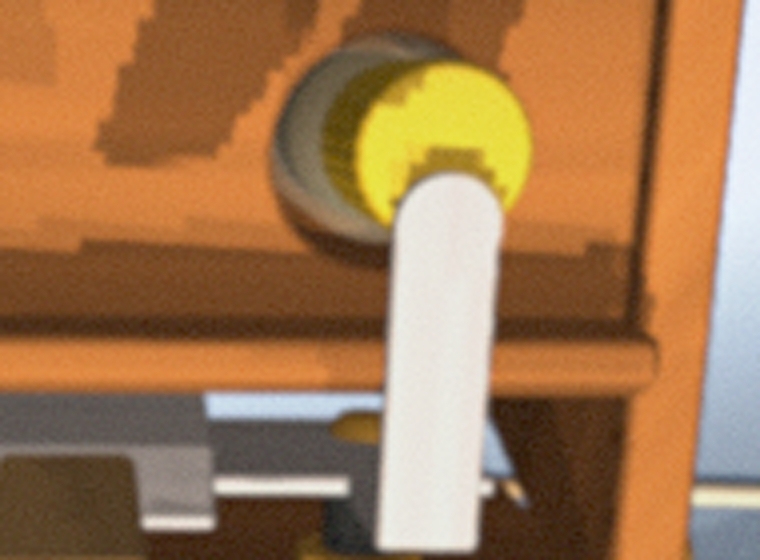

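```bash
cat > fit2.py <<'E'
from plan import *
d=np.load('pics/w5.npz');T=(np.array([.605,.1712,.2237]),d['R'])
F=[]# cam, local, u,v, wu,wv
def a(c,L,u,v,wu=1,wv=1):F.append((c,L,u,v,wu,wv))
a(WR,(-.041,-.048,.024),232.7,156);a(WR,(-.041,.048,.024),411.1,157.4)
a(WR,(-.014,-.085,0),190,202,0,.7);a(WR,(-.014,.085,0),455,204.5,0,.7)
a(WR,(-.004,-.085,-.006),190,217,0,1);a(WR,(-.004,.085,-.006),455,218.7,0,1)
for u,v,L in [(342,408,(-.041,.048,.024)),(600,283,(-.041,-.048,.024))]: a(SC,L,135+u/5,195+v/5)
for u,v,L in [(355,250,(-.041,.048,.024)),(425,142,(-.041,-.048,.024))]: a(SD,L,185+u/4,215+v/4,.7,.7)
def f(p,wr=1,ext=1):
    o=[]
    off=p[4:7] # wrist cam/tool position offset
    for c,L,u,v,wu,wv in F:
        L=np.array(L)+ (np.array([p[7],0,0]) if L[2]>.01 else 0)
        X=slotR(p[3])@L+p[:3]
        q=proj(c,X+(off if c is WR else 0),T)[0]
        o+=[(q[0]-u)*wu,(q[1]-v)*wv]
    return np.r_[o,np.array(p[4:7])/.002*1.0,p[7]/.0015]
k=least_squares(f,list(SL)+[0,0,0,0]);print(k.x.round(5));print(k.fun.round(1))
np.save('slot.npy',k.x[:4])
S=slotR(k.x[3]);print('shift in slot frame mm',S.T@(k.x[:3]-SL[:3])*1000)
E
rm -f slot.npy; python3 fit2.py
```

```text
[ 6.5878e-01  1.7659e-01  1.1444e-01  5.4590e-02  2.4000e-04  6.0000e-05
  2.1700e-03 -2.7800e-03]
[ 0.3  0.3 -0.3  0.1 -0.   0.3  0.  -0.  -0.  -0.7  0.  -0.3 -0.2  0.9
 -0.3  0.4 -0.4 -1.6  0.2 -1.6  0.1  0.   1.1 -1.9]
shift in slot frame mm [2.2567877  1.02493186 3.22558135]
```

```bash
cat > ov.py <<'E'
from plan import *
import sys
n,cam,x,y,w,h,s,out=sys.argv[1:9];x,y,w,h,s=map(int,(x,y,w,h,s))
C={'scene':SC,'side':SD,'wrist':WR}[cam];im=cv2.imread(f'pics/{n}.png');d=np.load(f'pics/{n}.npz');T=(d['p'],d['R'])
big=cv2.resize(im[y:y+h,x:x+w],None,fx=s,fy=s,interpolation=cv2.INTER_CUBIC)
S=slotR(SL[3])
def ln(A,B,col):
    P=[proj(C,X,T)[0] for X in (A,B)];P=[tuple(int(v) for v in ((q-[x,y]+.5)*s-.5)) for q in P];cv2.line(big,P[0],P[1],col,1)
def sl(L):return S@np.array(L)+SL[:3]
for xx,zz in [(-.014,0),(-.008,0),(-.004,-.006)]: ln(sl((xx,-.088,zz)),sl((xx,.088,zz)),(255,255,0))
for yy in (-.048,.048):
    t=np.linspace(0,2*np.pi,25)
    for i in range(24): ln(sl((-.042+.0125*np.cos(t[i]),yy+.0125*np.sin(t[i]),.024)),sl((-.042+.0125*np.cos(t[i+1]),yy+.0125*np.sin(t[i+1]),.024)),(255,0,0))
wo=d['p']+d['R']@t_wt;Rw_=d['R']@R_wt
for i in (-.009,.009):
    q=[(-.012,i,0),(-.012,i,.07),(-.022,i,.07),(-.022,i,.106),(.012,i,.106),(.012,i,.07),(-.007,i,0),(-.012,i,0)]
    for A,B in zip(q,q[1:]): ln(wo+Rw_@np.array(A),wo+Rw_@np.array(B),(0,255,0))
cv2.imwrite(f'pics/{out}.png',big)
E
python3 ov.py s5 scene 145 165 140 110 5 o1; python3 ov.py d5 side 205 180 110 120 5 o2
```

```text
(no output)
```

View pics/o1.png

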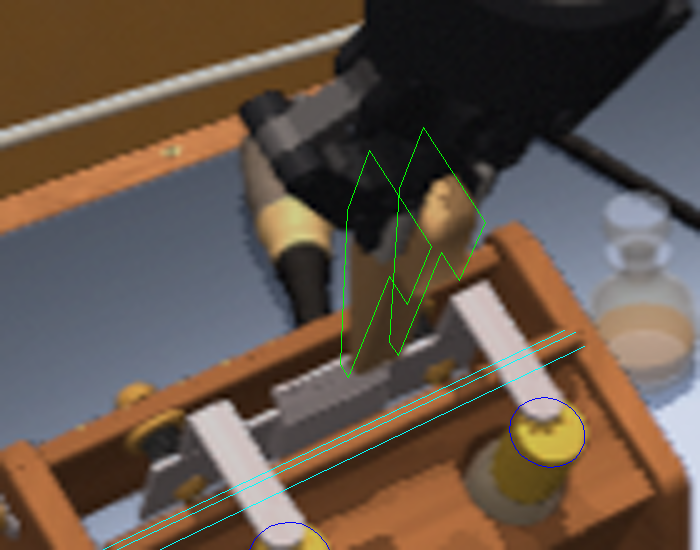

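View pics/o2.png

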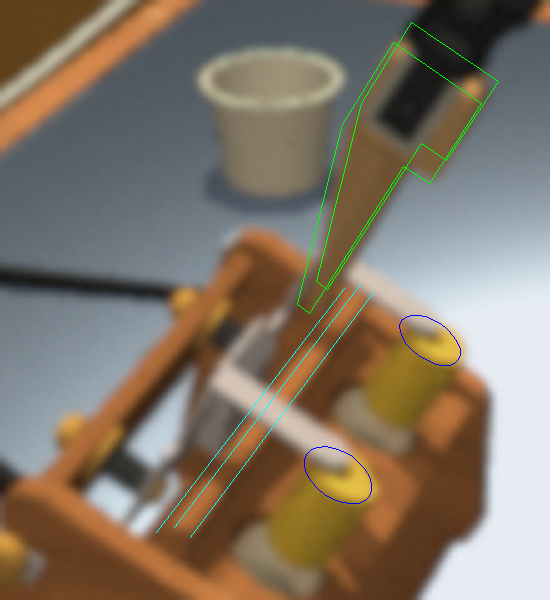

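```bash
python3 plan.py 9.5 0 8;  python3 plan.py 9.5 0 -30
```

```text
nose in slot mm [ 9.  -1.5 42.9] rot err deg [-0.29  0.12  0.09]
world d [ 17.8   2.5 -29.9] tool d [ 1.8 34.8  0.2]
nose in slot mm [ 9.  -1.5 42.9] rot err deg [-0.29  0.12  0.09]
world d [ 36.8   3.5 -62.8] tool d [ 2.1 72.8  1. ]
```

```bash
python3 -m crank '[[[1,15,0,0],[0.5,14,0.2,0],[0.5,10,0,0],[0,5,0,0],[0,0,0,0],[0,0,0,0]]]'; python3 plan.py 9.5 0 -30; python3 pic.py d6 side;python3 pic.py s6 scene; python3 pic.py w6; python3 ov.py d6 side 205 180 110 120 5 o3; python3 ov.py s6 scene 165 165 110 90 7 o4;python3 ov.py w6 wrist 200 120 200 150 4 o5
```

```text
t: 14.77
eef_pos: [0.6267, 0.174, 0.1848]
tool_rot: [-1.568, -1.647, 0.938]
force: [2.5, 0.6, 0.6]
opening: 0.017
nose in slot mm [ 8.6  0.1 -1.8] rot err deg [-0.31  0.17  0.11]
world d [ 14.8   0.8 -24. ] tool d [ 0.2 28.2 -0.3]
[0.6267 0.174  0.1848]
[0.6265 0.1739 0.1849]
[0.6264 0.174  0.1848]
```

View pics/o3.png

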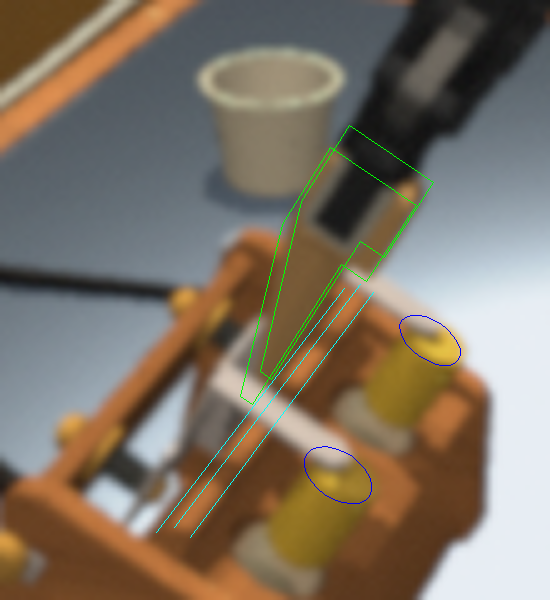

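View pics/o4.png

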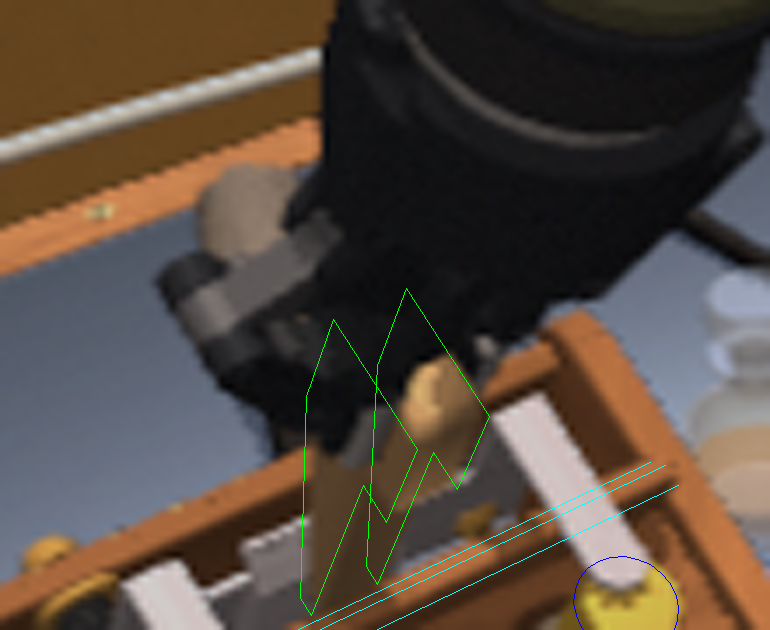

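View pics/o5.png

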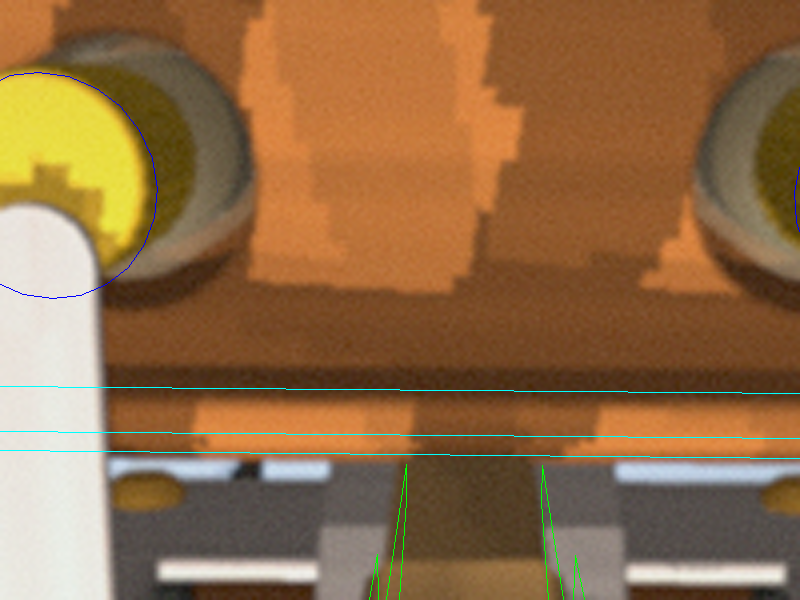

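```bash
python3 -m crank '[[[0,7,0,0],[0,7,0,0],[0,7,0,0],[0,4,0,0],[0,0,0,0]]]'; python3 plan.py 9 0 -50; python3 st.py
```

```text
t: 15.33
eef_pos: [0.6396, 0.1748, 0.1634]
tool_rot: [-1.567, -1.648, 0.938]
force: [6.5, 1.0, -0.4]
opening: 0.0168
nose in slot mm [  9.1   0.3 -26.7] rot err deg [-0.27  0.13  0.12]
world d [ 11.5   0.3 -20.2] tool d [-0.1 23.2  0.6]
t 15.33 p [0.6396 0.1748 0.1634] q [ 0.345  0.103 -0.636  0.307 -0.156  0.245] F [ 6.52  1.05 -0.4 ] T [ 0.24 -1.1   0.09] op 0.0168
[[-0.055  0.518 -0.853]
 [ 0.998  0.021 -0.052]
 [-0.009 -0.855 -0.519]]
```

```bash
python3 -m crank '[[[0,3,-0.8,0],[0,4,0,0],[0,4,0,0],[0,4,0,0],[0,0,0,0]]]'; python3 plan.py 9 0 -50; python3 st.py
```

```text
t: 15.75
eef_pos: [0.6473, 0.1751, 0.1505]
tool_rot: [-1.567, -1.647, 0.939]
force: [3.3, 0.7, 1.3]
opening: 0.0167
nose in slot mm [  9.2   0.1 -41.8] rot err deg [-0.27  0.21  0.14]
world d [ 3.9  0.1 -7.2] tool d [-0.   8.2  0.4]
t 15.75 p [0.6473 0.1751 0.1505] q [ 0.34   0.132 -0.636  0.278 -0.153  0.24 ] F [3.33 0.75 1.31] T [ 0.26 -0.81  0.03] op 0.0167
[[-0.056  0.517 -0.854]
 [ 0.998  0.021 -0.053]
 [-0.01  -0.856 -0.517]]
```

```bash
cat > fs.py <<'E'
from plan import *
o,p,R=st();w,Rw_=wedge_now();print('t',round(o['t'],2),'nose',(in_slot(w)*1000).round(1),'F tool',(R.T@o['force']).round(1),'T tool',(R.T@o['torque']).round(2),'rot',np.degrees(Ro.from_matrix(slotR(SL[3]).T@Rw_).as_rotvec()).round(2))
E
python3 -m crank '[[[0,3,0,0],[0,3,0,0],[0,0,0,0]]]'; python3 fs.py;python3 -m crank '[[[0,3,0,0],[0,2,0,0],[0,0,0,0]]]'; python3 fs.py
```

```text
t: 16.0
eef_pos: [0.6494, 0.1751, 0.1455]
tool_rot: [-1.566, -1.647, 0.94]
force: [-5.7, -0.1, 9.7]
opening: 0.0167
t 16.0 nose [  8.5   0.1 -47.2] F tool [  0.1 -11.3  -0.1] T tool [-0.33 -0.02 -0.03] rot [-0.26  0.27  0.16]
t: 16.25
eef_pos: [0.6504, 0.1755, 0.1414]
tool_rot: [-1.563, -1.647, 0.941]
force: [-17.2, -1.0, 20.5]
opening: 0.0166
t 16.25 nose [  7.2   0.4 -51.2] F tool [ -0.2 -26.4   4.2] T tool [ 0.61  0.04 -0.16] rot [-0.22  0.37  0.21]
```

```bash
python3 -m crank '[[[0,0,0,0]]]'; python3 fs.py; python3 pic.py w7;  python3 pic.py s7 scene; python3 ov.py s7 scene 165 165 110 90 7 o6; python3 fs.py
```

```text
t: 16.33
eef_pos: [0.6505, 0.1755, 0.1413]
tool_rot: [-1.563, -1.647, 0.941]
force: [-18.6, -0.5, 21.2]
opening: 0.0167
t 16.33 nose [  7.2   0.4 -51.4] F tool [  0.4 -27.7   5. ] T tool [ 0.87  0.06 -0.1 ] rot [-0.22  0.37  0.2 ]
[0.6505 0.1755 0.1413]
[0.6505 0.1755 0.1413]
t 16.43 nose [  7.2   0.4 -51.4] F tool [  0.3 -27.6   5.6] T tool [ 0.89  0.1  -0.09] rot [-0.22  0.37  0.2 ]
```

View pics/w7.png

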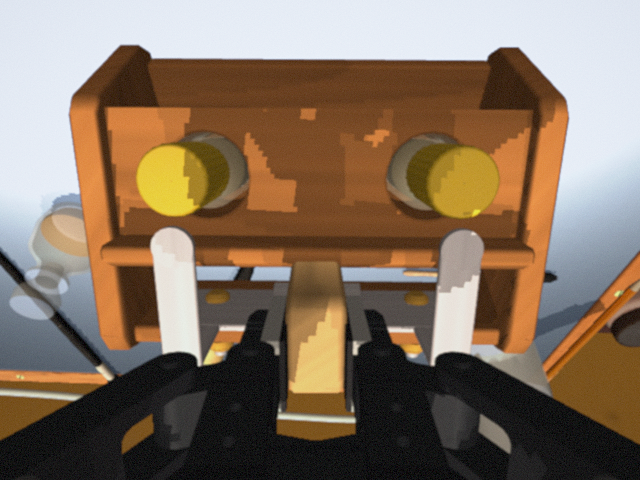

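View pics/o6.png

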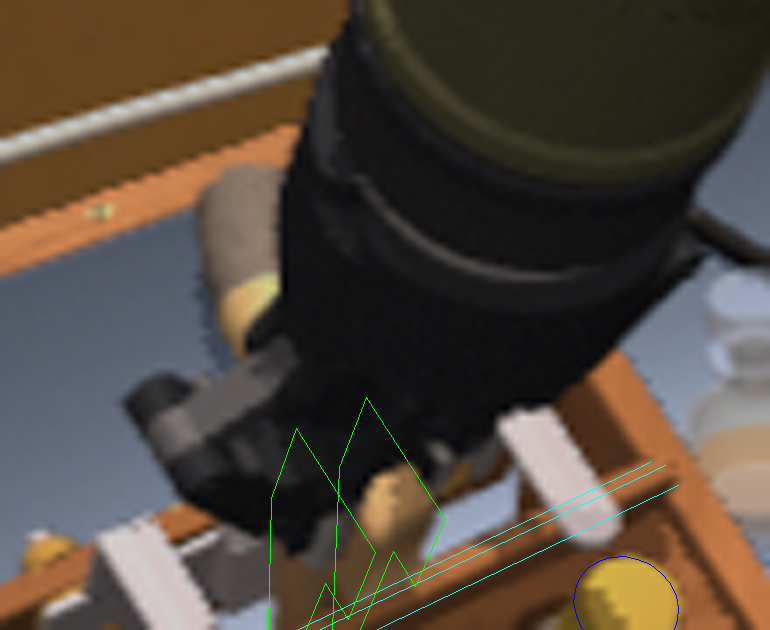

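```bash
python3 -m crank '[[[0,0,0,0],[0,0,0,0],[0,0,0,0]]]' 0.4; python3 fs.py; python3 -m crank '[[[0,0,0,0],[0,-3,0,0],[0,-10,0,0],[0,-25,0,0],[0,-35,0,0],[0,-15,0,0],[0,0,0,0]]]'; python3 fs.py;  python3 pic.py w8;  python3 pic.py s8 scene;python3 pic.py d8 side; python3 -c "
from h import *
crop(cv2.imread('pics/s8.png'),145,165,140,120,5,'s8c');crop(cv2.imread('pics/d8.png'),195,180,110,110,5,'d8c')"
```

```text
t: 16.68
eef_pos: [0.6509, 0.1746, 0.1389]
tool_rot: [-1.564, -1.644, 0.943]
force: [0.5, 0.5, 0.6]
opening: 0.0341
t 16.68 nose [  6.3  -0.6 -53.6] F tool [ 0.5 -0.3 -0.8] T tool [ 0.48 -0.01 -0.01] rot [-0.33  0.46  0.17]
t: 17.27
eef_pos: [0.6074, 0.1738, 0.2204]
tool_rot: [-1.568, -1.65, 0.935]
force: [0.2, 0.6, 0.5]
opening: 0.0342
t 17.27 nose [ 9.9  1.1 38.7] F tool [ 0.6 -0.4 -0.5] T tool [ 0.48 -0.01 -0.03] rot [-0.21  0.    0.12]
[0.6074 0.1738 0.2204]
[0.6074 0.1736 0.2185]
[0.6069 0.1733 0.2166]
```

View pics/w8.png

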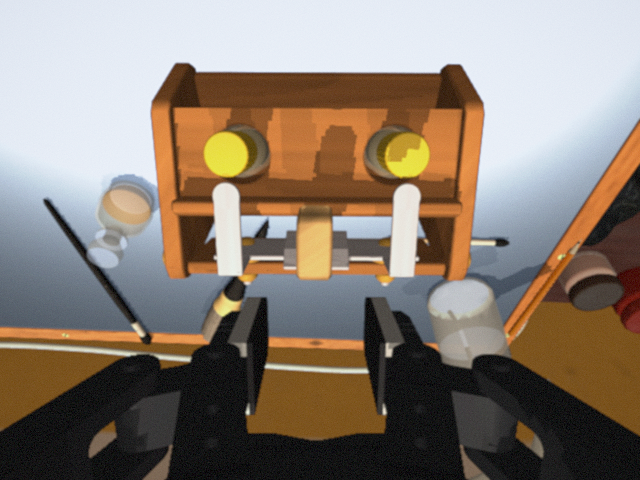

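View pics/s8c.png

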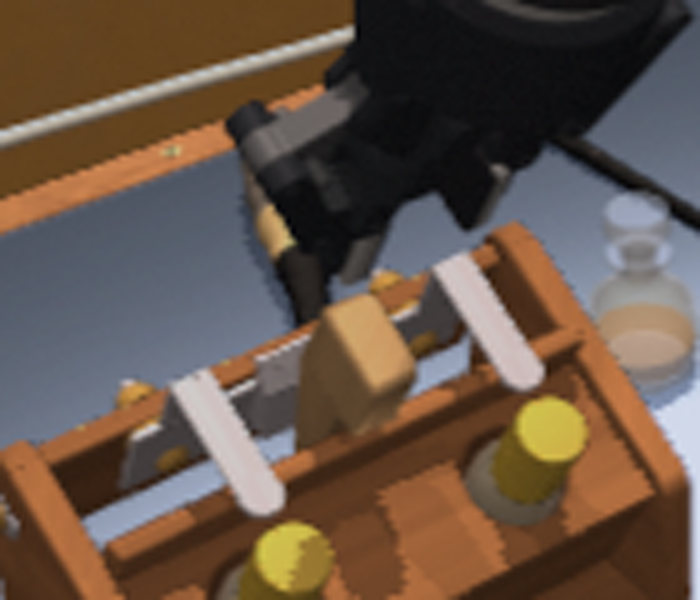

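View pics/d8c.png

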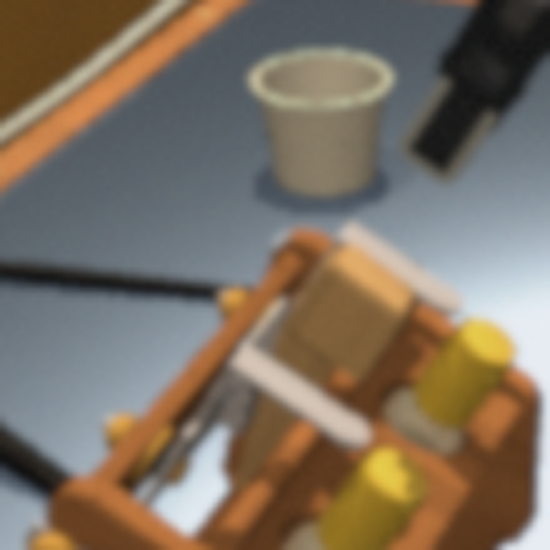

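```bash
python3 pic.py w9; python3 st.py; python3 - <<'E'
from h import *
im=cv2.imread('pics/w9.png');crop(im,190,110,260,100,3,'w9c')
hsv=cv2.cvtColor(im,cv2.COLOR_BGR2HSV);m=cv2.inRange(hsv,(22,180,190),(35,255,255))
n,l,s,c=cv2.connectedComponentsWithStats(m)
for i in range(1,n):
    if s[i][4]>300:
        ct=max(cv2.findContours((l==i).astype(np.uint8),cv2.RETR_EXTERNAL,cv2.CHAIN_APPROX_NONE)[0],key=len);print(s[i],c[i],cv2.minEnclosingCircle(ct))
E
```

```text
[0.6065 0.173  0.2153]
t 17.47 p [0.6063 0.1729 0.2145] q [ 0.365 -0.006 -0.619  0.441 -0.166  0.262] F [ 0.36 -0.66 -0.29] T [-0.04  0.54  0.02] op 0.0343
[[-0.055  0.514 -0.856]
 [ 0.998  0.019 -0.053]
 [-0.011 -0.857 -0.515]]
[ 204  140   45   45 1148] [226.53658537 160.51480836] ((226.07142639160156, 161.92857360839844), 23.04065704345703)
[ 388  143   45   42 1025] [411.43804878 163.39707317] ((410.0929260253906, 163.80531311035156), 23.23499870300293)
```

View pics/w9c.png

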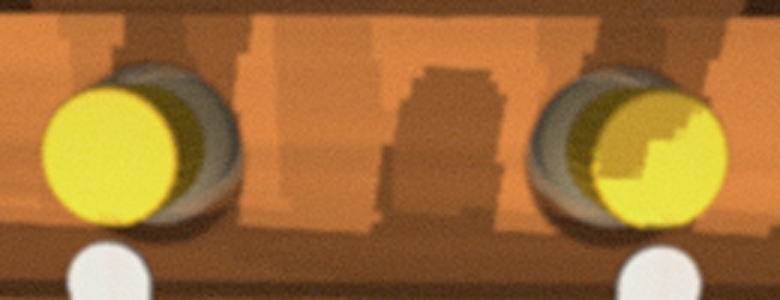

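```bash
cat > cap.py <<'E'
from plan import *
o,p,R=st()
for y in (-.048,.048):
    for off in (0,.0022):
        X=slotR(SL[3])@np.array([-.042,y,.024])+SL[:3]+[0,0,off];print(y,off,(R.T@(X-p)*1000).round(1))
E
python3 cap.py
```

```text
-0.048 0 [-46.1  88.5  48.3]
-0.048 0.0022 [-46.1  86.6  47.1]
0.048 0 [49.9 87.7 47.7]
0.048 0.0022 [49.9 85.8 46.5]
```

```bash
python3 -m crank '[[[-23.1,10,24.8,0],[-23.1,20,24.8,0],[0,35,0,0],[0,30,0,0],[0,15,0,0],[0,0,0,0],[0,0,0,0]]]' 0.5; python3 cap.py;  python3 pic.py w10
```

```text
t: 18.05
eef_pos: [0.6222, 0.1259, 0.0935]
tool_rot: [-1.564, -1.642, 0.945]
force: [0.1, -0.1, 0.1]
opening: 0.0427
-0.048 0 [  0.4 -22.5  -2.8]
-0.048 0.0022 [  0.4 -24.3  -3.9]
0.048 0 [ 96.4 -23.4  -3.4]
0.048 0.0022 [ 96.4 -25.3  -4.5]
[0.6222 0.1259 0.0935]
```

View pics/w10.png

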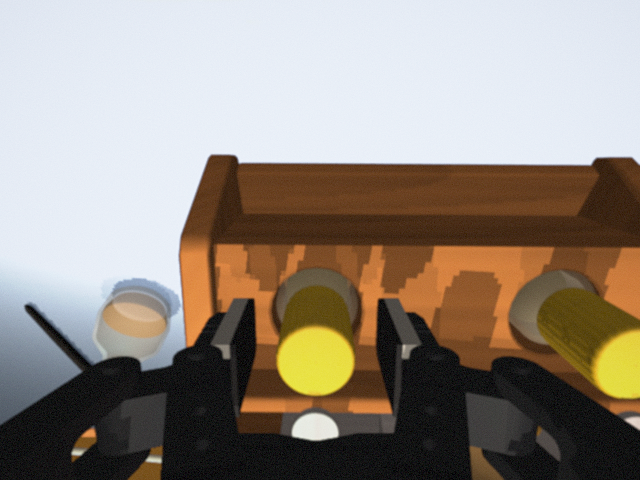

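```bash
python3 -m crank '[[[0,7,-2,0],[0,4,0,0],[0,0,0,0]]]'; python3 -m crank '[[[0,0,0,0],[0,0,0,0],[0,0,0,0],[0,0,0,0]]]' 0 35; python3 cap.py; python3 st.py;python3 pic.py w11
```

```text
t: 18.35
eef_pos: [0.6315, 0.1271, 0.088]
tool_rot: [-1.566, -1.646, 0.94]
force: [-0.6, 0.5, -0.7]
opening: 0.0422
t: 18.68
eef_pos: [0.631, 0.127, 0.088]
tool_rot: [-1.566, -1.646, 0.94]
force: [-1.6, -0.9, 2.7]
opening: 0.0237
-0.048 0 [ -0.2 -31.7   1.8]
-0.048 0.0022 [ -0.2 -33.6   0.7]
0.048 0 [ 95.8 -32.5   1.2]
0.048 0.0022 [ 95.8 -34.3   0.1]
t 18.68 p [0.631 0.127 0.088] q [ 0.256  0.169 -0.773  0.098 -0.111  0.167] F [-1.59 -0.92  2.73] T [-0.02  0.56 -0.02] op 0.0237
[[-0.056  0.516 -0.855]
 [ 0.998  0.02  -0.053]
 [-0.01  -0.856 -0.516]]
[0.631 0.127 0.088]
```

View pics/w11.png

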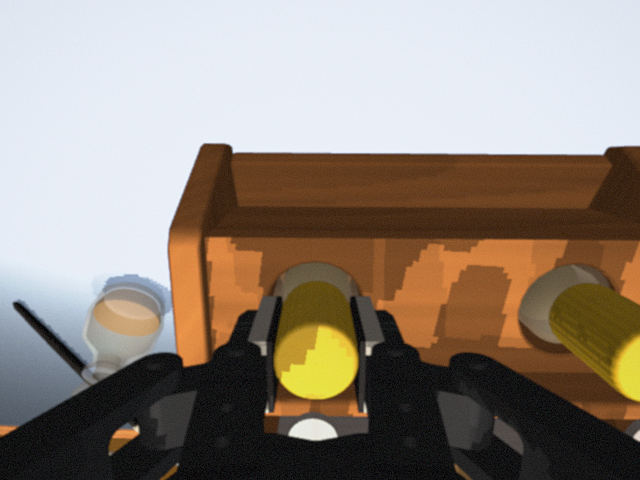

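```bash
python3 -m crank '[[[0,-6,0,0],[0,-16,0,0],[0,-26,0,0],[0,-30,0,0],[0,-24,4,0],[-25,-2,30,0],[-25,-2,30,0],[-25,-2,30,0]]]'; python3 st.py; python3 pic.py w12
```

```text
t: 19.4
eef_pos: [0.498, 0.0447, 0.1328]
tool_rot: [-1.566, -1.648, 0.941]
force: [-0.1, -0.5, -1.4]
opening: 0.0238
t 19.4 p [0.498  0.0447 0.1328] q [ 0.115 -0.191 -0.998  0.223 -0.039  0.044] F [-0.11 -0.54 -1.39] T [-0.14  0.58 -0.09] op 0.0238
[[-0.057  0.517 -0.854]
 [ 0.998  0.02  -0.054]
 [-0.011 -0.856 -0.517]]
[0.498  0.0447 0.1328]
```

View pics/w12.png

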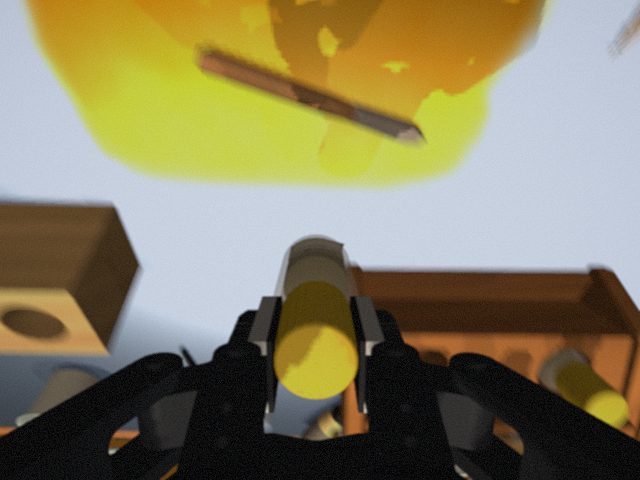

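```bash
python3 -m crank '[[[-3,-17,36,0],[-3,-17,36,0],[-3,-17,36,0],[-3,-17,36,0],[-1,-17,36,0],[-1,-16,36,0],[0,-14,36,0],[0,-12,36,0]]]'; python3 st.py
```

```text
t: 20.12
eef_pos: [0.2802, 0.0315, 0.1822]
tool_rot: [-1.476, -1.522, 1.051]
force: [0.5, 0.5, -1.2]
opening: 0.0237
t 20.12 p [0.2802 0.0315 0.1822] q [ 0.21  -0.688 -1.025  0.856 -0.083  0.142] F [ 0.47  0.48 -1.17] T [ 0.05  0.4  -0.02] op 0.0237
[[-0.047  0.377 -0.925]
 [ 0.999 -0.005 -0.053]
 [-0.024 -0.926 -0.376]]
```

```bash
python3 -m crank '[[[-1,28,-19,0],[-1,28,-19,0],[-1,28,-18,0],[-1,26,-18,0],[0,-4,37,0],[0,-4,37,0],[0,-3,37,0],[0,-3,37,0]]]'; python3 st.py
```

```text
t: 20.78
eef_pos: [0.2922, 0.0336, 0.1473]
tool_rot: [-1.421, -1.453, 1.109]
force: [1.0, 0.5, -0.2]
opening: 0.0241
t 20.78 p [0.2922 0.0336 0.1473] q [ 0.198 -0.528 -1.025  0.785 -0.074  0.137] F [ 0.97  0.46 -0.18] T [0.04 0.31 0.02] op 0.0241
[[-0.046  0.294 -0.955]
 [ 0.998 -0.017 -0.053]
 [-0.032 -0.956 -0.293]]
```

```bash
python3 -m crank '[[[-5,11,34,0],[-5,11,34,0],[-4,12,34,0],[-3,12,34,0]]]'; python3 st.py
```

```text
t: 21.12
eef_pos: [0.2106, 0.0191, 0.1605]
tool_rot: [-1.378, -1.397, 1.154]
force: [5.9, 2.1, 13.7]
opening: 0.0239
t 21.12 p [0.2106 0.0191 0.1605] q [ 0.206 -0.688 -1.025  1.016 -0.074  0.149] F [ 5.88  2.08 13.71] T [ 0.29 -0.81  0.08] op 0.0239
[[-0.044  0.227 -0.973]
 [ 0.998 -0.028 -0.052]
 [-0.039 -0.974 -0.225]]
```

```bash
python3 -m crank '[[[0,-8,-36,0],[0,-8,-36,0],[0,0,0,0]]]'; python3 st.py; python3 pic.py w13; python3 pic.py d13 side
```

```text
t: 21.37
eef_pos: [0.2849, 0.0243, 0.1964]
tool_rot: [-1.385, -1.404, 1.147]
force: [0.5, -0.2, 0.8]
opening: 0.0237
t 21.37 p [0.2849 0.0243 0.1964] q [ 0.159 -0.521 -0.891  0.969 -0.064  0.103] F [ 0.48 -0.15  0.77] T [ 0.07  0.17 -0.01] op 0.0237
[[-0.044  0.236 -0.971]
 [ 0.998 -0.027 -0.051]
 [-0.038 -0.971 -0.235]]
[0.2849 0.0243 0.1964]
[0.2813 0.0239 0.1943]
```

View pics/w13.png

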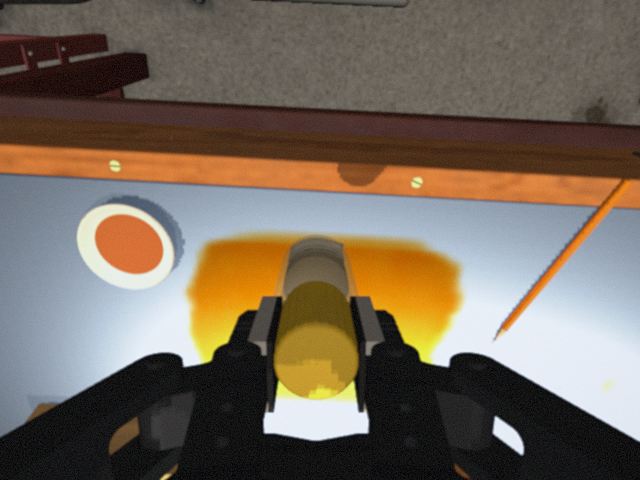

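View pics/d13.png

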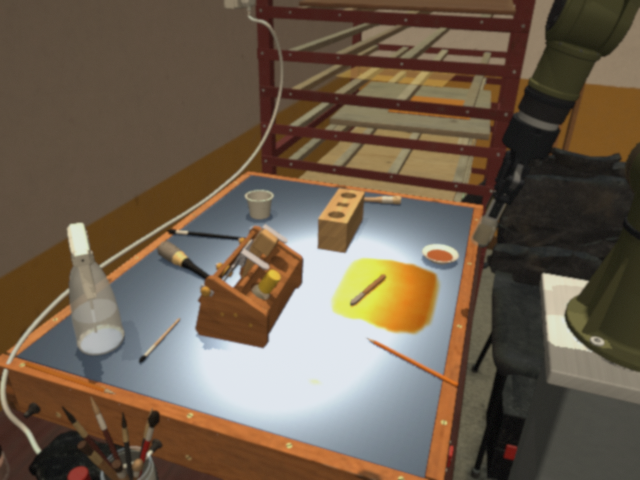

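```bash
python3 -m crank '[[[-2,20,28,0],[-2,24,28,0],[0,28,25,0],[0,28,25,0]]]'; python3 st.py
```

```text
t: 21.8
eef_pos: [0.2257, 0.0185, 0.1398]
tool_rot: [-1.345, -1.354, 1.185]
force: [0.3, 0.6, -1.7]
opening: 0.0238
t 21.8 p [0.2257 0.0185 0.1398] q [ 0.177 -0.568 -1.026  0.946 -0.065  0.125] F [ 0.32  0.6  -1.68] T [0.13 0.23 0.02] op 0.0238
[[-0.043  0.175 -0.984]
 [ 0.998 -0.035 -0.05 ]
 [-0.043 -0.984 -0.173]]
```

```bash
python3 -m crank '[[[-5,28,22,0],[-5,28,22,0],[-5,28,20,0],[-5,28,20,0]]]'; python3 st.py
```

```text
t: 22.13
eef_pos: [0.2131, -0.0014, 0.1219]
tool_rot: [-1.285, -1.287, 1.233]
force: [-0.1, -0.3, -0.3]
opening: 0.0234
t 22.13 p [ 0.2131 -0.0014  0.1219] q [ 0.068 -0.488 -1.026  0.948 -0.048  0.02 ] F [-0.12 -0.34 -0.3 ] T [0.09 0.09 0.02] op 0.0234
[[-0.044  0.089 -0.995]
 [ 0.998 -0.042 -0.048]
 [-0.046 -0.995 -0.086]]
```

```bash
python3 -m crank '[[[-3,28,20,0],[-3,28,20,0],[-3,28,20,0],[-3,26,18,0]]]'; python3 st.py
```

```text
t: 22.47
eef_pos: [0.2033, -0.0188, 0.1036]
tool_rot: [-1.225, -1.227, 1.268]
force: [-0.7, -0.4, -0.9]
opening: 0.0239
t 22.47 p [ 0.2033 -0.0188  0.1036] q [-0.026 -0.398 -1.025  0.934 -0.041 -0.069] F [-0.75 -0.38 -0.88] T [ 0.05  0.   -0.01] op 0.0239
[[-0.043  0.008 -0.999]
 [ 0.998 -0.041 -0.044]
 [-0.042 -0.999 -0.006]]
```

```bash
python3 -m crank '[[[-12,-10,-20,0],[-19,-9,-32,0],[-19,-9,-32,0],[-19,-9,-32,0],[-19,-7,-32,0],[-19,-7,-32,0],[-19,-7,-32,0],[-19,-7,-32,0]]]'; python3 -m crank '[[[-19,-5,-32,0],[-19,-5,-32,0],[-19,-5,-32,0],[-19,-5,-32,0],[-12,-3,-20,0],[0,0,0,0],[0,0,0,0]]]'; python3 st.py;python3 pic.py w14;python3 pic.py s14 scene;python3 pic.py d14 side; python3 -c "
from h import *
crop(cv2.imread('pics/s14.png'),335,120,140,150,4,'s14c');crop(cv2.imread('pics/d14.png'),300,120,110,140,4,'d14c')"
```

```text
t: 23.13
eef_pos: [0.4542, -0.1513, 0.1767]
tool_rot: [-1.225, -1.227, 1.267]
force: [1.0, 1.1, -0.2]
opening: 0.0239
t: 23.72
eef_pos: [0.6047, -0.2311, 0.2037]
tool_rot: [-1.224, -1.227, 1.267]
force: [-0.3, 0.6, -0.7]
opening: 0.0239
t 23.72 p [ 0.6047 -0.2311  0.2037] q [-0.347  0.395  0.004  1.158 -0.035 -0.39 ] F [-0.3   0.64 -0.67] T [0.09 0.06 0.06] op 0.0239
[[-0.043  0.009 -0.999]
 [ 0.998 -0.04  -0.043]
 [-0.041 -0.999 -0.007]]
[ 0.6047 -0.2311  0.2037]
[ 0.6036 -0.2304  0.2039]
[ 0.6032 -0.23    0.2043]
```

View pics/w14.png

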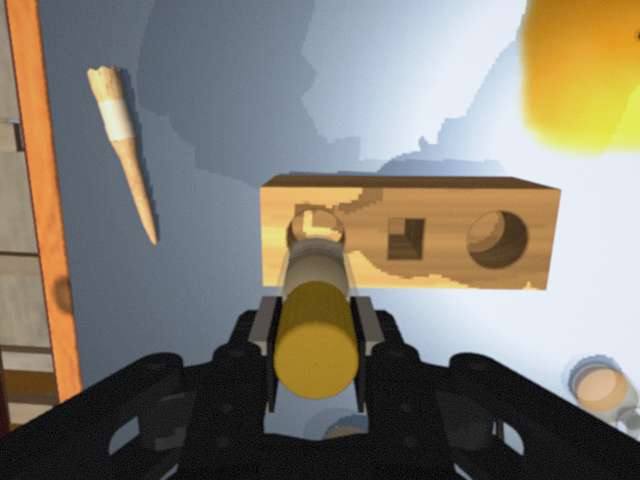

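View pics/s14c.png

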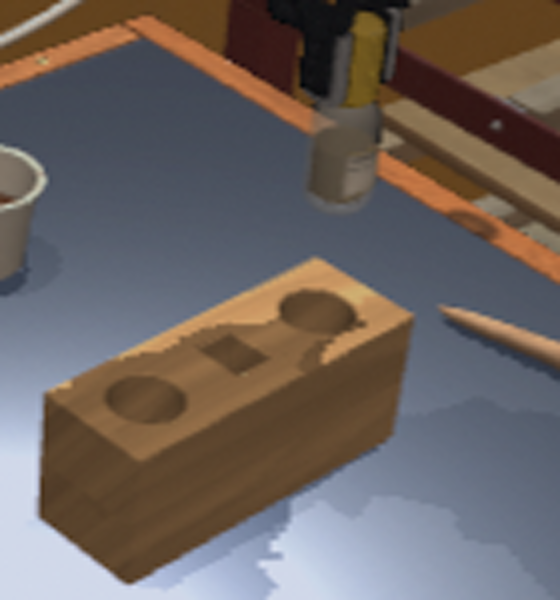

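View pics/d14c.png

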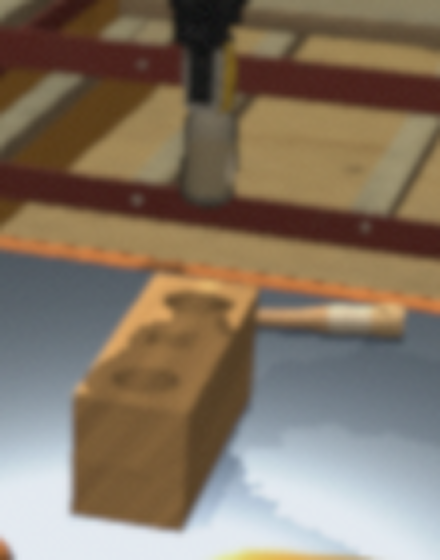

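```bash
cat > bot.py <<'E'
from st import *
import sys
def P(c):return np.diag([1,1,1])@np.array([[c['fx'],0,c['cx']],[0,c['fy'],c['cy']],[0,0,1]])@np.c_[c['R'],c['t']]
def tri(a,b):
    X=cv2.triangulatePoints(P(SC),P(SD),np.array(a,float).reshape(2,1),np.array(b,float).reshape(2,1)).ravel();return X[:3]/X[3]
E
python3 - <<'E'
from bot import *
o,p,R=st()
print('tri base',tri((420,169),(352,168)).round(4))
b=p+R@np.array([0,.061,.0022]);print('pred base',b.round(4),'mid',(p+R@np.array([0,.014,.001])).round(4))
for c,n in((SC,'sc'),(SD,'sd'),(WR,'wr')): print(n,proj(c,b,(p,R)))
print(proj(SC,[[.6065,-.2364,.076]]),proj(SD,[[.6065,-.2364,.076]]))
ax=R@np.array([-.008,-1,-.018]);print('bottle axis',ax)
Rg=np.array([[-.056,.516,-.855],[.998,.02,-.053],[-.01,-.856,-.516]])
E
```

```text
tri base [ 0.6001 -0.2351  0.1455]
pred base [ 0.6015 -0.2323  0.1438] mid [ 0.6022 -0.2304  0.1908]
sc [[418.41619661 170.23990153]]
sd [[350.93486686 168.66409746]]
wr [[315.20313893 264.08933015]]
[[413.78768974 197.67358677]] [[348.05748285 194.04980578]]
bottle axis [0.00942404 0.03339872 0.99959177]
```

```bash
python3 -m crank '[[[-1,20,-3,0],[0.4,22,-2,0],[0,15,0,0],[0,3,0,0],[0,0,0,0]]]'; python3 st.py;python3 pic.py w15;python3 pic.py s15 scene;python3 pic.py d15 side; python3 -c "
from h import *
crop(cv2.imread('pics/s15.png'),365,130,90,100,6,'s15c');crop(cv2.imread('pics/d15.png'),310,120,80,100,6,'d15c')"
```

```text
t: 24.28
eef_pos: [0.6085, -0.2322, 0.1449]
tool_rot: [-1.224, -1.228, 1.268]
force: [-0.0, 0.6, -0.1]
opening: 0.0235
t 24.28 p [ 0.6085 -0.2322  0.1449] q [-0.347  0.434 -0.075  1.04  -0.035 -0.391] F [-0.01  0.65 -0.14] T [ 0.06  0.04 -0.03] op 0.0235
[[-0.044  0.009 -0.999]
 [ 0.998 -0.041 -0.044]
 [-0.041 -0.999 -0.007]]
[ 0.6085 -0.2322  0.1449]
[ 0.6095 -0.2326  0.1463]
[ 0.6104 -0.2329  0.1471]
```

View pics/s15c.png

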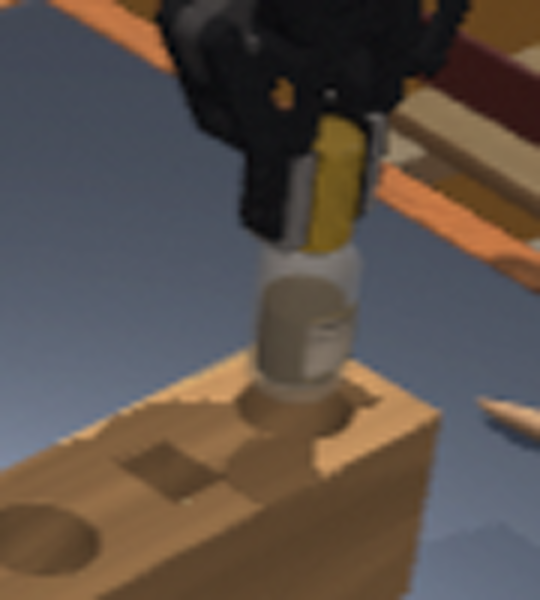

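View pics/d15c.png

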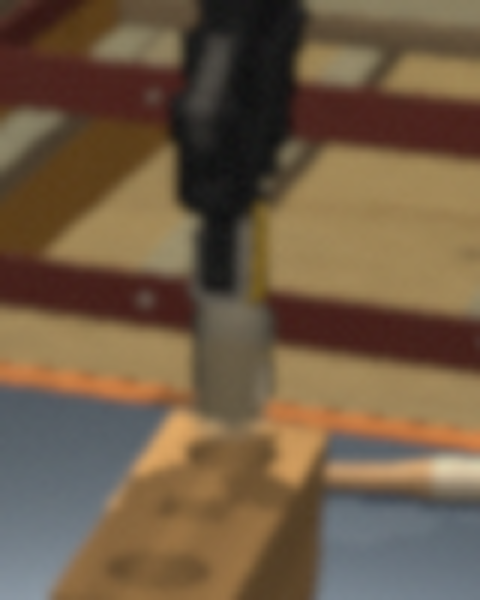

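View pics/w15.png

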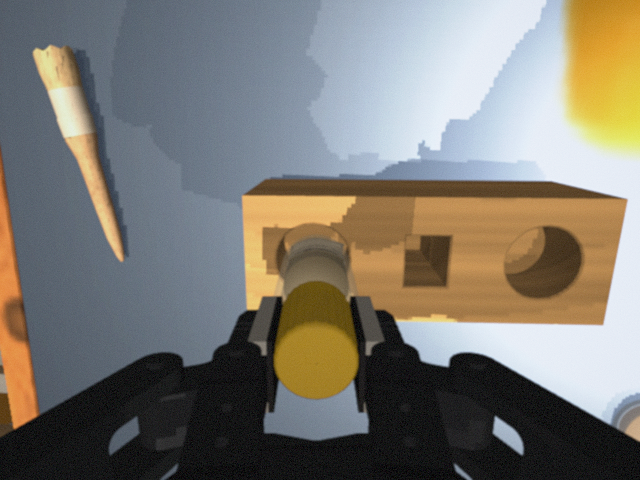

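```bash
python3 - <<'E'
from bot import *
o,p,R=st();print(p.round(4),(p+R@np.array([0,.061,.0022])).round(4))
for a,b in [((415.1,193),(348.4,188.5)),((414.5,197.8),(348.4,195.0))]: 
    X=tri(a,b);print(X.round(4),proj(SC,X).round(1),proj(SD,X).round(1))
X=p+R@np.array([0,.061,.0022]);print(proj(SC,X),proj(SD,X))
E
```

```text
[ 0.6108 -0.2331  0.1475] [ 0.6094 -0.2358  0.0865]
[ 0.6055 -0.2364  0.0893] [[415.  192.3]] [[348.7 189.1]]
[ 0.6069 -0.2395  0.0732] [[414.6 198.2]] [[348.2 194.6]]
[[413.16934437 192.71745936]] [[347.04874833 189.99659839]]
```

```bash
python3 -m crank '[[[-0.7,10,0.6,0],[0.3,8,0,0],[0.3,6,0,0],[0,0,0,0]]]'; python3 st.py
```

```text
t: 24.77
eef_pos: [0.6088, -0.2337, 0.1199]
tool_rot: [-1.224, -1.228, 1.268]
force: [0.6, -1.5, -1.7]
opening: 0.0238
t 24.77 p [ 0.6088 -0.2337  0.1199] q [-0.349  0.452 -0.106  0.99  -0.035 -0.393] F [ 0.64 -1.52 -1.74] T [0.04 0.03 0.02] op 0.0238
[[-0.043  0.009 -0.999]
 [ 0.998 -0.041 -0.044]
 [-0.041 -0.999 -0.007]]
```

```bash
python3 -m crank '[[[0.3,7,0,0],[0.3,6,0,0],[0.2,4,0,0],[0,0,0,0]]]'; python3 st.py;  python3 -m crank '[[[0.1,3,0,0],[0,0,0,0]]]'; python3 st.py
```

```text
t: 25.1
eef_pos: [0.6094, -0.2338, 0.1036]
tool_rot: [-1.225, -1.228, 1.268]
force: [-0.4, 0.9, 0.4]
opening: 0.0232
t 25.1 p [ 0.6094 -0.2338  0.1036] q [-0.348  0.465 -0.127  0.957 -0.035 -0.392] F [-0.44  0.91  0.42] T [ 0.06  0.03 -0.04] op 0.0232
[[-0.043  0.01  -0.999]
 [ 0.998 -0.041 -0.044]
 [-0.041 -0.999 -0.008]]
t: 25.27
eef_pos: [0.6101, -0.2341, 0.1016]
tool_rot: [-1.227, -1.229, 1.267]
force: [-0.6, 0.1, -0.2]
opening: 0.0236
t 25.27 p [ 0.6101 -0.2341  0.1016] q [-0.348  0.466 -0.129  0.951 -0.035 -0.392] F [-0.61  0.14 -0.23] T [ 0.05  0.05 -0.03] op 0.0236
[[-0.043  0.011 -0.999]
 [ 0.998 -0.041 -0.044]
 [-0.042 -0.999 -0.009]]
```

```bash
for i in 1; do python3 -m crank '[[[0.1,2,0,0],[0,0,0,0],[0,0,0,0]]]'; python3 -m crank '[[[0.1,2,0,0],[0,0,0,0],[0,0,0,0]]]'; done
```

```text
t: 25.52
eef_pos: [0.6103, -0.2341, 0.1]
tool_rot: [-1.227, -1.229, 1.267]
force: [-0.5, 0.4, -0.4]
opening: 0.0235
t: 25.77
eef_pos: [0.6102, -0.234, 0.0979]
tool_rot: [-1.227, -1.229, 1.267]
force: [-0.5, 0.0, -0.5]
opening: 0.0238
```

```bash
python3 -m crank '[[[0,2,0,0],[0,0,0,0],[0,0,0,0]]]'; python3 -m crank '[[[0,2,0,0],[0,0,0,0],[0,0,0,0]]]'
```

```text
t: 26.02
eef_pos: [0.6102, -0.2341, 0.0958]
tool_rot: [-1.227, -1.229, 1.267]
force: [0.1, -0.0, -0.7]
opening: 0.0237
t: 26.27
eef_pos: [0.6109, -0.2343, 0.0953]
tool_rot: [-1.228, -1.23, 1.267]
force: [-2.2, 0.2, 6.4]
opening: 0.0234
```

```bash
python3 -m crank '[[[0,0,0,0],[0,0,0,0],[0,0,0,0]]]' 0.55; python3 -m crank '[[[1.2,-20,0,0],[1.2,-30,0,0],[1.6,-40,0,0],[1.6,-40,0,0],[0,-30,0,0],[0,0,0,0]]]'; python3 st.py; python3 pic.py w16; python3 pic.py s16 scene; python3 pic.py d16 side;python3 -c "
from h import *
crop(cv2.imread('pics/s16.png'),145,130,320,150,2,'s16c');crop(cv2.imread('pics/d16.png'),190,120,220,220,3,'d16c')"
```

```text
t: 26.52
eef_pos: [0.6103, -0.2342, 0.0939]
tool_rot: [-1.227, -1.229, 1.267]
force: [0.1, -0.3, 0.2]
opening: 0.0469
t: 27.02
eef_pos: [0.6115, -0.2228, 0.2614]
tool_rot: [-1.237, -1.235, 1.265]
force: [0.6, 0.6, -0.0]
opening: 0.0468
t 27.02 p [ 0.6115 -0.2228  0.2614] q [-0.331  0.371  0.101  1.265 -0.036 -0.376] F [ 0.57  0.57 -0.03] T [ 0.01  0.04 -0.02] op 0.0468
[[-0.043  0.022 -0.999]
 [ 0.998 -0.045 -0.044]
 [-0.046 -0.999 -0.02 ]]
[ 0.6115 -0.2228  0.2614]
[ 0.6105 -0.2226  0.258 ]
[ 0.6093 -0.2222  0.2552]
```

View pics/w16.png

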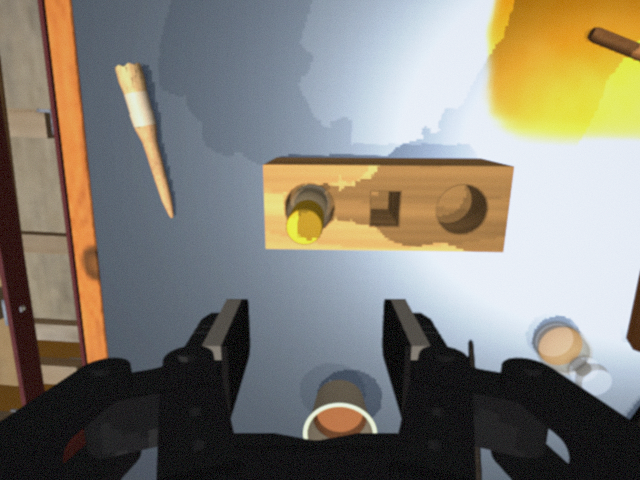

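View pics/s16c.png

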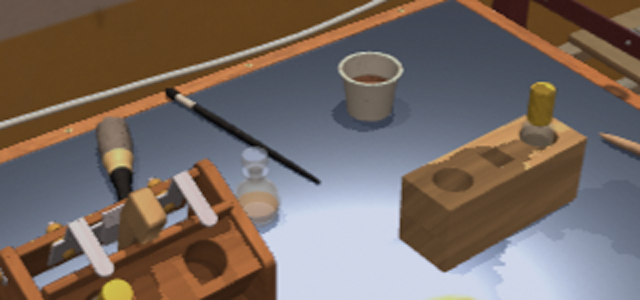

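View pics/d16c.png

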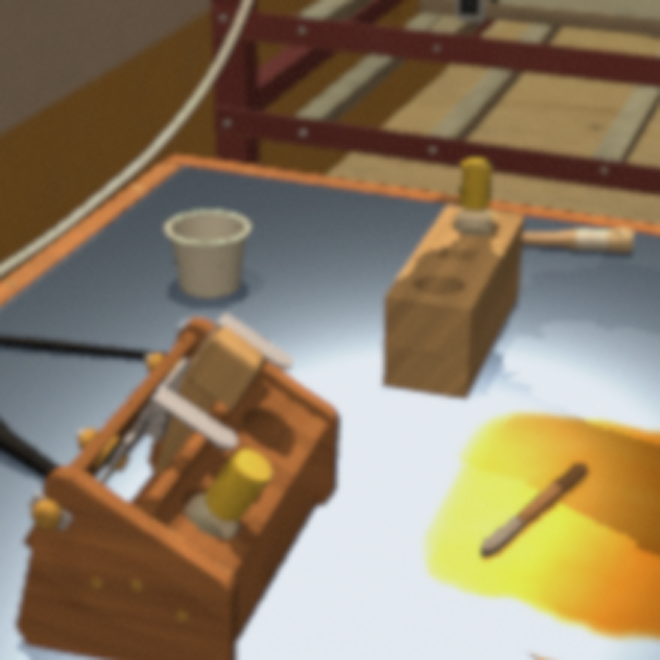

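```bash
python3 -m crank '[[[28,-7,-24,0],[28,-7,-24,0],[28,-7,-24,0],[28,-7,-24,0],[28,-7,-24,0],[28,-7,-24,0],[28,-7,-24,0],[28,-7,-24,0]]]'; python3 -m crank '[[[28,-7,-24,0],[0,-5,-40,0],[0,-10,-38,0],[0,-18,-36,0],[0,-18,-36,0],[0,-18,-36,0],[0,-18,-36,0]]]'; python3 st.py
```

```text
t: 27.83
eef_pos: [0.7898, 0.0138, 0.2996]
tool_rot: [-1.224, -1.226, 1.269]
force: [1.6, -0.7, 0.9]
opening: 0.0468
t: 28.42
eef_pos: [0.8961, 0.044, 0.3333]
tool_rot: [-1.336, -1.347, 1.189]
force: [-0.4, 0.1, 0.7]
opening: 0.0468
t 28.42 p [0.8961 0.044  0.3333] q [ 0.065  0.947  1.247  1.708 -0.044  0.015] F [-0.38  0.1   0.73] T [ 0.02  0.19 -0.01] op 0.0468
[[-0.043  0.164 -0.985]
 [ 0.998 -0.033 -0.05 ]
 [-0.041 -0.986 -0.163]]
```

```bash
python3 -m crank '[[[0,-31,-27,0],[0,-31,-27,0],[0,-31,-27,0],[0,-31,-27,0],[0,-31,-27,0],[0,-31,-27,0],[0,-31,-27,0],[0,-31,-27,0]]]'; python3 st.py;  python3 -m crank '[[[0,-31,-27,0],[0,-31,-27,0],[0,-31,-27,0],[0,-31,-27,0]]]'; python3 st.py
```

```text
t: 29.08
eef_pos: [0.8855, 0.0502, 0.5132]
tool_rot: [-1.497, -1.523, 1.055]
force: [-1.4, -0.6, 0.5]
opening: 0.0472
t 29.08 p [0.8855 0.0502 0.5132] q [ 0.075  0.753  1.249  1.67  -0.048  0.013] F [-1.39 -0.63  0.49] T [0.01 0.4  0.01] op 0.0472
[[-0.044  0.388 -0.921]
 [ 0.998 -0.019 -0.056]
 [-0.039 -0.921 -0.387]]
t: 29.42
eef_pos: [0.8655, 0.0525, 0.6009]
tool_rot: [-1.572, -1.606, 0.983]
force: [0.7, 0.1, 0.1]
opening: 0.0467
t 29.42 p [0.8655 0.0525 0.6009] q [ 0.08   0.656  1.249  1.655 -0.051  0.013] F [0.71 0.07 0.13] T [-0.02  0.46 -0.04] op 0.0467
[[-0.044  0.489 -0.871]
 [ 0.998 -0.012 -0.057]
 [-0.039 -0.872 -0.487]]
```

```bash
python3 -m crank '[[[0,-31,-27,0],[0,0,0,0]]]'; cat > cap2.py <<'E'
from plan import *
o,p,R=st();S=slotR(SL[3]);print('p',p.round(4),'phi',np.arcsin(R[0,1]).round(3),'slot axes in tool: y',(R.T@S[:,1]).round(3),'-z',(-R.T@S[:,2]).round(3))
X=S@np.array([-.0438,.048,.024])+SL[:3]+[0,0,.001]
for h in (60,-34):
    T=X+S[:,2]*h/1000;print(h,(R.T@(T-p)*1000).round(1))
E
python3 cap2.py
```

```text
t: 29.58
eef_pos: [0.8571, 0.053, 0.628]
tool_rot: [-1.595, -1.631, 0.96]
force: [-0.3, -0.1, -0.0]
opening: 0.0469
p [0.8571 0.053  0.628 ] phi 0.545 slot axes in tool: y [ 0.999 -0.038 -0.011] -z [0.038 0.999 0.02 ]
60 [197.  247.6 468.9]
-34 [200.6 341.5 470.8]
```

```bash
python3 -m crank '[[[14,17,33.5,0],[14,17,33.5,0],[14,17,33.5,0],[14,17,33.5,0],[14,17,33.5,0],[14,17,33.5,0],[14,17,33.5,0],[14,17,33.5,0]]]' 0.5; python3 -m crank '[[[14,18,33.5,0],[14,18,33.5,0],[14,18,33.5,0],[14,18,33.5,0],[14,18,33.5,0],[10,8,20,0],[0,0,0,0],[0,0,0,0]]]'; python3 cap2.py; python3 pic.py w17;python3 cap2.py
```

```text
t: 30.25
eef_pos: [0.7293, 0.1319, 0.4158]
tool_rot: [-1.589, -1.625, 0.965]
force: [0.3, 0.9, 0.4]
opening: 0.0428
t: 30.92
eef_pos: [0.6157, 0.1997, 0.2335]
tool_rot: [-1.588, -1.624, 0.968]
force: [0.9, 0.5, 1.4]
opening: 0.0429
p [0.6157 0.1997 0.2335] phi 0.535 slot axes in tool: y [ 0.999 -0.039 -0.012] -z [0.039 0.999 0.009]
60 [24.8 37.6 66.8]
-34 [ 28.5 131.5  67.7]
[0.6157 0.1997 0.2335]
p [0.6176 0.2    0.2357] phi 0.538 slot axes in tool: y [ 0.999 -0.038 -0.011] -z [0.038 0.999 0.013]
60 [24.7 38.3 69.7]
-34 [ 28.3 132.2  70.9]
```

View pics/w17.png

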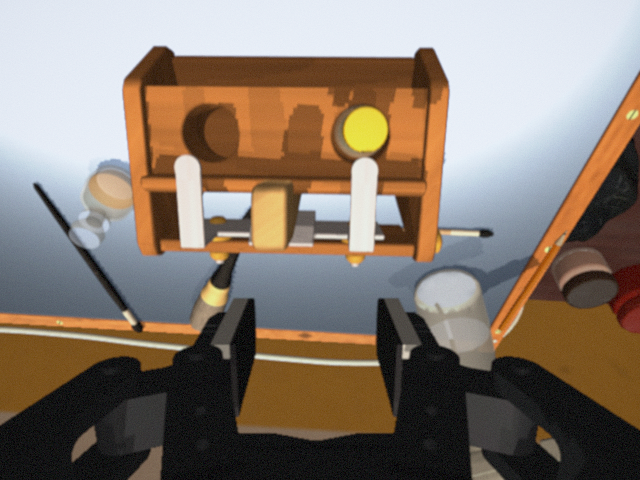

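```bash
python3 -m crank '[[[8.5,13,23.5,0],[8.5,13,23.5,0],[8,12.5,23,0],[1,30,0.3,0],[1,30,0.3,0],[0.6,14,0.2,0],[0,0,0,0],[0,0,0,0]]]' 0.5; python3 cap2.py; python3 pic.py w18;python3 cap2.py
```

```text
t: 31.63
eef_pos: [0.614, 0.2217, 0.1017]
tool_rot: [-1.59, -1.624, 0.964]
force: [-0.4, -0.6, 0.9]
opening: 0.0426
p [0.614  0.2217 0.1017] phi 0.537 slot axes in tool: y [ 0.999 -0.039 -0.009] -z [0.039 0.999 0.012]
60 [ -2.4 -74.7  -0.5]
-34 [ 1.3 19.2  0.6]
[0.614  0.2217 0.1017]
p [0.614  0.222  0.1026] phi 0.538 slot axes in tool: y [ 0.999 -0.038 -0.009] -z [0.038 0.999 0.013]
60 [ -2.6 -74.   -0.2]
-34 [ 1.  19.9  1.1]
```

View pics/w18.png

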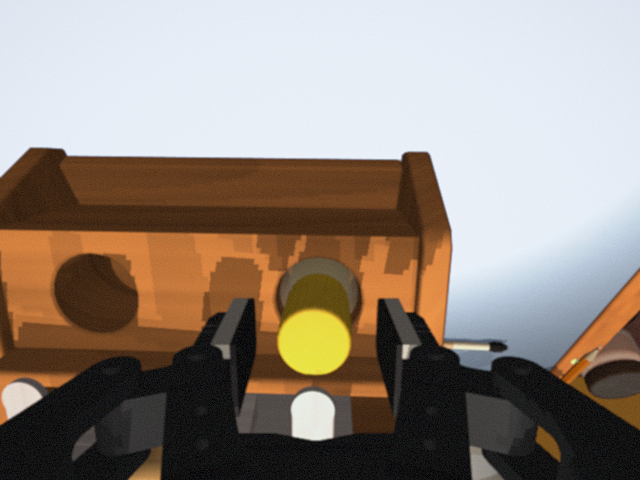

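```bash
python3 -m crank '[[[0.4,10,0.2,0],[0.3,8,0.2,0],[0.1,2,0,0],[0,0,0,0]]]'; python3 st.py; python3 -m crank '[[[0,0,0,0],[0,0,0,0],[0,0,0,0],[0,0,0,0]]]' 0 35; python3 cap2.py; python3 st.py;python3 pic.py w19
```

```text
t: 32.02
eef_pos: [0.6219, 0.2223, 0.0826]
tool_rot: [-1.589, -1.624, 0.966]
force: [-0.3, 0.0, 0.2]
opening: 0.0427
t 32.02 p [0.6219 0.2223 0.0826] q [ 0.463  0.23  -0.696  0.162 -0.24   0.348] F [-0.34  0.03  0.24] T [0.01 0.54 0.  ] op 0.0427
[[-0.044  0.51  -0.859]
 [ 0.998 -0.011 -0.058]
 [-0.039 -0.86  -0.509]]
t: 32.35
eef_pos: [0.6218, 0.2228, 0.0834]
tool_rot: [-1.588, -1.625, 0.965]
force: [-2.1, 1.0, 1.4]
opening: 0.0237
p [0.6218 0.2228 0.0834] phi 0.536 slot axes in tool: y [ 0.999 -0.038 -0.011] -z [0.038 0.999 0.011]
60 [ -3.8 -94.5  -3. ]
-34 [-0.2 -0.6 -2. ]
t 32.35 p [0.6218 0.2228 0.0834] q [ 0.463  0.228 -0.696  0.162 -0.239  0.348] F [-2.13  1.05  1.4 ] T [0.2  0.67 0.11] op 0.0237
[[-0.045  0.511 -0.858]
 [ 0.998 -0.01  -0.058]
 [-0.038 -0.86  -0.51 ]]
[0.6218 0.2228 0.0834]
```

View pics/w19.png

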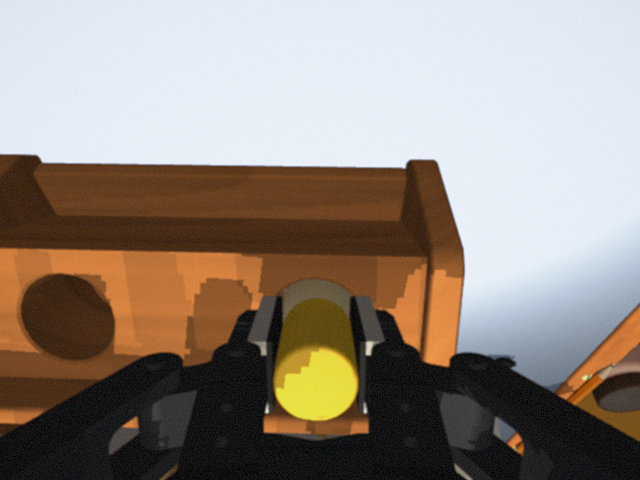

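```bash
python3 -m crank '[[[-0.2,-6,0,0],[-0.6,-16,-0.2,0],[-1,-26,-0.3,0],[-1.2,-32,-0.3,0],[-1.2,-30,8,0],[-10,-6,35,0],[-30,-2,25,0],[-34,-2,18,0]]]'; python3 -m crank '[[[-34,-1,18,0],[-34,-1,18,0],[-34,-1,18,0],[-34,-1,15,0],[-10,0,20,0]]]'; python3 st.py; python3 pic.py w20
```

```text
t: 33.07
eef_pos: [0.4886, 0.141, 0.1454]
tool_rot: [-1.586, -1.628, 0.969]
force: [0.5, -0.5, -0.8]
opening: 0.0238
t: 33.48
eef_pos: [0.4432, -0.0113, 0.1407]
tool_rot: [-1.565, -1.588, 0.993]
force: [-0.2, 0.1, -0.5]
opening: 0.0238
t 33.48 p [ 0.4432 -0.0113  0.1407] q [-0.019 -0.311 -1.024  0.364 -0.008 -0.071] F [-0.16  0.12 -0.49] T [0.04 0.52 0.02] op 0.0238
[[-0.039  0.474 -0.88 ]
 [ 0.998 -0.017 -0.054]
 [-0.041 -0.88  -0.472]]
[ 0.4432 -0.0113  0.1407]
```

View pics/w20.png

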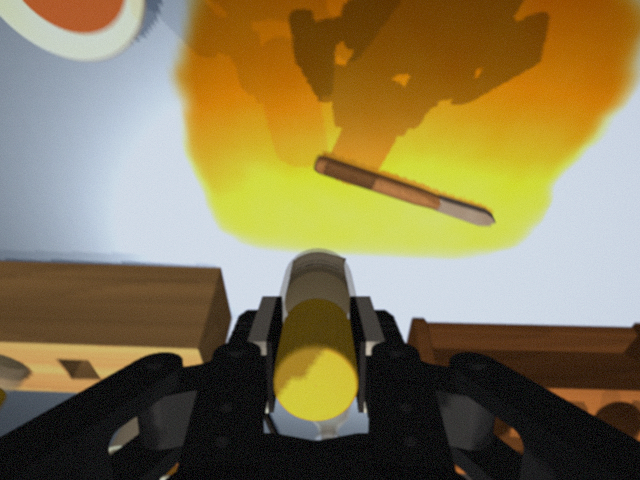

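```bash
python3 -m crank '[[[0,5,37,0],[0,5,37,0],[0,6,37,0],[0,7,37,0],[0,8,37,0],[0,10,36,0]]]'; python3 st.py
```

```text
t: 34.03
eef_pos: [0.3452, -0.0259, 0.1305]
tool_rot: [-1.434, -1.484, 1.087]
force: [0.9, -0.3, -0.4]
opening: 0.0236
t 34.03 p [ 0.3452 -0.0259  0.1305] q [-0.1   -0.409 -1.025  0.626  0.027 -0.151] F [ 0.94 -0.28 -0.43] T [-0.02  0.3   0.04] op 0.0236
[[-0.051  0.324 -0.945]
 [ 0.998 -0.006 -0.056]
 [-0.024 -0.946 -0.323]]
```

```bash
python3 -m crank '[[[1,11,35,0],[1,12,35,0],[1,13,35,0],[1,14,35,0],[0,16,34,0],[0,18,32,0]]]'; python3 st.py
```

```text
t: 34.53
eef_pos: [0.2473, -0.0528, 0.1304]
tool_rot: [-1.312, -1.402, 1.145]
force: [-0.3, -0.2, -0.9]
opening: 0.0237
t 34.53 p [ 0.2473 -0.0528  0.1304] q [-0.311 -0.499 -1.025  0.867  0.077 -0.364] F [-0.28 -0.23 -0.87] T [-0.06  0.19  0.02] op 0.0237
[[-0.06   0.192 -0.98 ]
 [ 0.998  0.019 -0.057]
 [ 0.008 -0.981 -0.192]]
```

```bash
python3 -m crank '[[[8,24,25,0],[8,24,25,0],[8,25,24,0],[8,26,22,0],[6,26,22,0]]]'; python3 st.py
```

```text
t: 34.95
eef_pos: [0.216, -0.0441, 0.1129]
tool_rot: [-1.207, -1.343, 1.177]
force: [0.2, -1.3, 0.0]
opening: 0.0235
t 34.95 p [ 0.216  -0.0441  0.1129] q [-0.313 -0.437 -1.025  0.916  0.074 -0.374] F [ 0.18 -1.34  0.01] T [-0.06  0.07  0.05] op 0.0235
[[-0.065  0.086 -0.994]
 [ 0.997  0.05  -0.061]
 [ 0.045 -0.995 -0.089]]
```

```bash
python3 -m crank '[[[20,25,18,0],[20,25,18,0],[20,25,16,0],[16,24,14,0]]]'; python3 st.py
```

```text
t: 35.28
eef_pos: [0.2083, 0.0244, 0.1013]
tool_rot: [-1.145, -1.291, 1.209]
force: [0.2, 0.3, -0.3]
opening: 0.0239
t 35.28 p [0.2083 0.0244 0.1013] q [ 0.029 -0.384 -1.024  0.919  0.056 -0.035] F [ 0.23  0.29 -0.27] T [-0.12 -0.   -0.01] op 0.0239
[[-0.065  0.01  -0.998]
 [ 0.996  0.056 -0.064]
 [ 0.055 -0.998 -0.013]]
```

```bash
python3 -m crank '[[[-8,-12,-20,0],[-14,-12,-34,0],[-15,-10,-34,0],[-15,-10,-34,0],[-15,-10,-34,0],[-15,-9,-34,0],[-15,-9,-34,0],[-15,-9,-34,0]]]'; python3 -m crank '[[[-15,-7,-34,0],[-15,-6,-34,0],[-15,-6,-34,0],[-7,-4,-18,0],[0,0,0,0],[0,0,0,0],[0,0,0,0]]]'; python3 st.py;python3 pic.py w21;python3 pic.py s21 scene;python3 pic.py d21 side; python3 -c "
from h import *
crop(cv2.imread('pics/s21.png'),325,120,130,150,4,'s21c');crop(cv2.imread('pics/d21.png'),300,110,110,140,4,'d21c')"; python3 st.py
```

```text
t: 35.95
eef_pos: [0.4738, -0.0765, 0.1791]
tool_rot: [-1.144, -1.291, 1.21]
force: [-0.2, -0.1, -0.5]
opening: 0.024
t: 36.53
eef_pos: [0.594, -0.121, 0.2004]
tool_rot: [-1.143, -1.29, 1.21]
force: [0.0, 0.6, -0.3]
opening: 0.0236
t 36.53 p [ 0.594  -0.121   0.2004] q [-0.232  0.342 -0.079  1.154  0.057 -0.297] F [ 0.05  0.6  -0.3 ] T [-0.02  0.02 -0.02] op 0.0236
[[-0.065  0.008 -0.998]
 [ 0.996  0.057 -0.064]
 [ 0.056 -0.998 -0.012]]
[ 0.594  -0.121   0.2004]
[ 0.5937 -0.121   0.2008]
[ 0.5937 -0.121   0.2012]
t 36.68 p [ 0.5938 -0.1211  0.2016] q [-0.232  0.34  -0.08   1.154  0.057 -0.297] F [-0.45  0.29 -0.81] T [-0.04  0.06  0.02] op 0.0236
[[-0.065  0.01  -0.998]
 [ 0.996  0.056 -0.064]
 [ 0.055 -0.998 -0.014]]
```

View pics/w21.png

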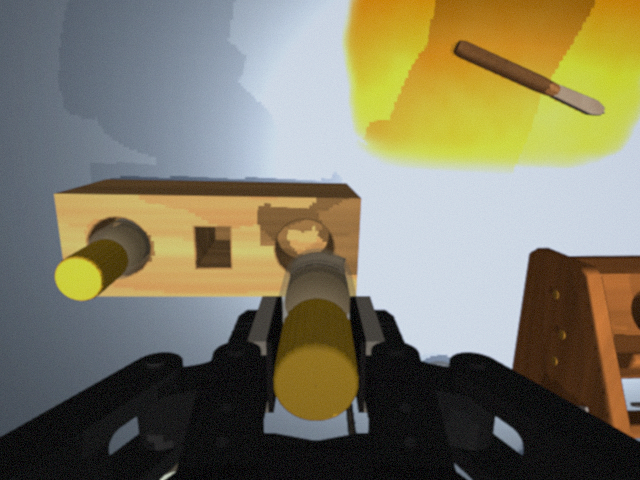

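View pics/s21c.png

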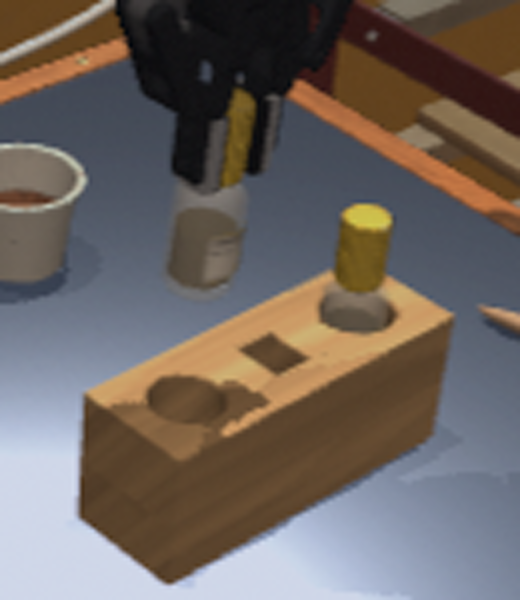

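View pics/d21c.png

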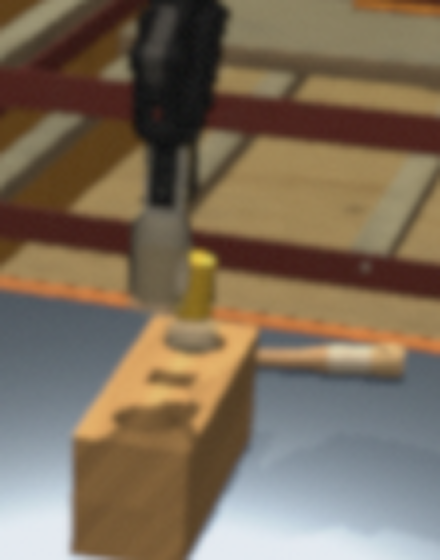

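```bash
python3 - <<'E'
from bot import *
o,p,R=st()
X=tri((375.6,190),(339.4,184));print('tri',X.round(4),proj(SC,X).round(1),proj(SD,X).round(1))
for v in ((.0036,.061,-.0026),(0,.061,-.0026)): 
    b=p+R@np.array(v);print(b.round(4),proj(SC,b).round(1),proj(SD,b).round(1),proj(WR,b,(p,R)).round(1))
pk=np.array([.6016,-.1206,.076]);print('pocket',proj(SC,pk),((proj(SC,pk)-[325,120])*4).round(0),((proj(SD,pk)-[300,110])*4).round(0),proj(WR,pk,(p,R)))
E
```

```text
tri [ 0.5953 -0.1184  0.148 ] [[375.5 189.6]] [[339.6 184.3]]
[ 0.5968 -0.1139  0.1409] [[372.8 193.4]] [[338.2 188. ]] [[322.5 273.4]]
[ 0.597  -0.1175  0.1407] [[374.2 192.7]] [[338.6 187.5]] [[315.2 273.4]]
pocket [[371.24153682 219.6141378 ]] [[185. 398.]] [[144. 413.]] [[304.57040642 246.80191318]]
```

```bash
python3 -m crank '[[[-2,20,-2,0],[-2,20,-2,0],[-1.2,13,-0.6,0],[-0.3,4,0,0],[0,0,0,0],[0,0,0,0]]]'; python3 st.py;python3 pic.py w22;python3 pic.py s22 scene;python3 pic.py d22 side; python3 -c "
from h import *
crop(cv2.imread('pics/s22.png'),335,130,90,110,6,'s22c');crop(cv2.imread('pics/d22.png'),300,130,80,100,6,'d22c')"; python3 st.py
```

```text
t: 37.18
eef_pos: [0.6004, -0.1236, 0.1455]
tool_rot: [-1.147, -1.292, 1.208]
force: [0.3, -0.6, -0.4]
opening: 0.0237
t 37.18 p [ 0.6004 -0.1236  0.1455] q [-0.234  0.383 -0.149  1.04   0.057 -0.298] F [ 0.33 -0.59 -0.43] T [-0.02  0.02  0.01] op 0.0237
[[-0.065  0.012 -0.998]
 [ 0.996  0.056 -0.064]
 [ 0.055 -0.998 -0.015]]
[ 0.6004 -0.1236  0.1455]
[ 0.6008 -0.1237  0.146 ]
[ 0.6011 -0.1238  0.1461]
t 37.33 p [ 0.6012 -0.1238  0.1461] q [-0.234  0.383 -0.148  1.04   0.057 -0.298] F [ 0.19 -0.29 -0.65] T [-0.09 -0.01  0.02] op 0.0237
[[-0.065  0.013 -0.998]
 [ 0.996  0.056 -0.064]
 [ 0.055 -0.998 -0.017]]
```

View pics/w22.png

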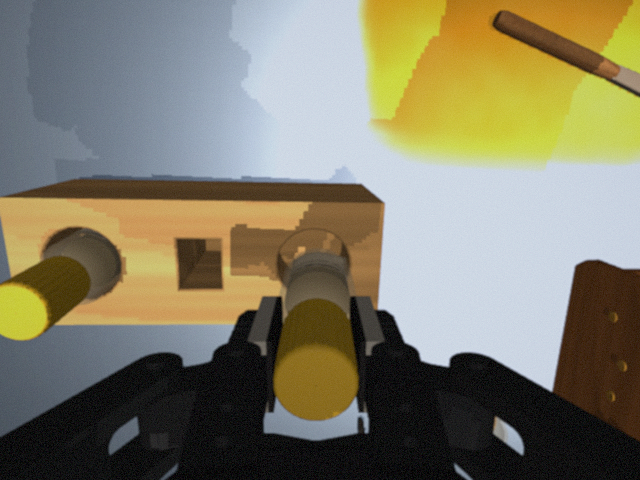

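View pics/s22c.png

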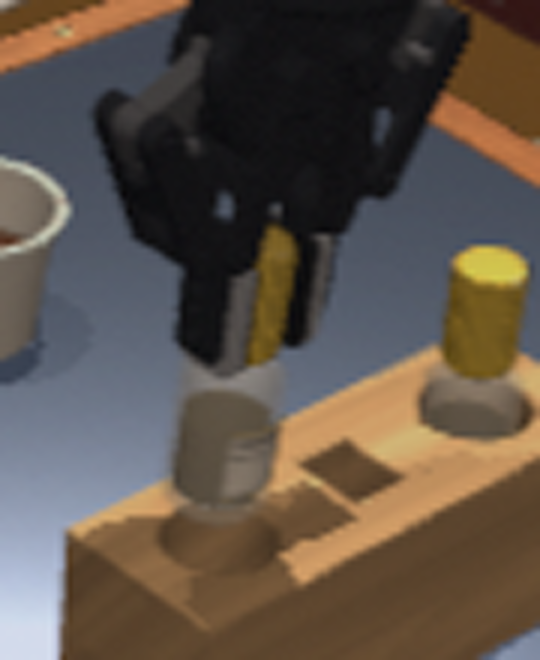

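View pics/d22c.png

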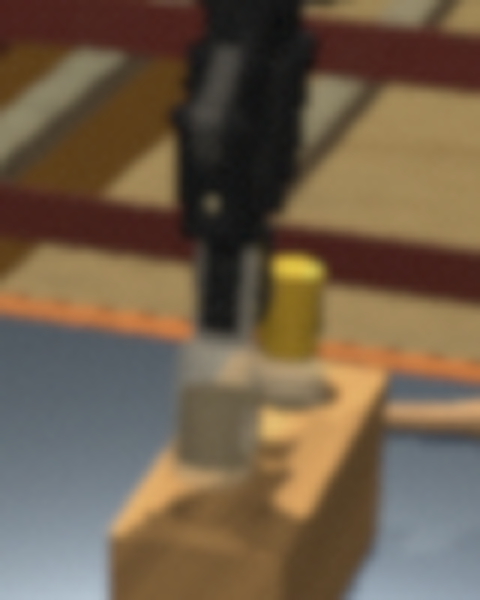

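```bash
python3 - <<'E'
from bot import *
o,p,R=st()
b=p+R@np.array([0,.061,-.0026]);pk=np.array([.6016,-.1206,.076])
print(b.round(4),proj(SC,b).round(1),proj(SD,b).round(1),proj(WR,b,(p,R)).round(1),'pk',proj(SC,pk),proj(SD,pk),proj(WR,pk,(p,R)))
E
```

```text
[ 0.6046 -0.1203  0.0853] [[370.4 214.9]] [[334.8 209.4]] [[315.2 273.4]] pk [[371.24153682 219.6141378 ]] [[335.98726519 213.3315882 ]] [[314.05656366 261.90039894]]
```

```bash
python3 -m crank '[[[-1.2,8,2,0],[-0.4,7,0.2,0],[-0.3,5,0.1,0],[0,0,0,0]]]'; python3 st.py
```

```text
t: 37.67
eef_pos: [0.5974, -0.1244, 0.1229]
tool_rot: [-1.144, -1.29, 1.209]
force: [0.1, 1.1, -1.0]
opening: 0.0237
t 37.67 p [ 0.5974 -0.1244  0.1229] q [-0.236  0.397 -0.183  0.995  0.057 -0.301] F [ 0.13  1.14 -1.04] T [-0.08  0.03  0.02] op 0.0237
[[-0.064  0.009 -0.998]
 [ 0.996  0.057 -0.064]
 [ 0.056 -0.998 -0.012]]
```

```bash
python3 -m crank '[[[-0.3,7,0,0],[-0.3,6,0,0],[-0.2,4,0,0],[0,0,0,0]]]'; python3 st.py;  python3 -m crank '[[[-0.1,3,0,0],[0,0,0,0],[0,0,0,0]]]'; python3 -m crank '[[[-0.1,2,0,0],[0,0,0,0],[0,0,0,0]]]'
```

```text
t: 38.0
eef_pos: [0.598, -0.1243, 0.1063]
tool_rot: [-1.145, -1.291, 1.209]
force: [0.6, 0.1, -0.4]
opening: 0.0236
t 38.0 p [ 0.598  -0.1243  0.1063] q [-0.236  0.411 -0.203  0.961  0.057 -0.3  ] F [ 0.62  0.07 -0.42] T [-0.1   0.07 -0.  ] op 0.0236
[[-0.064  0.01  -0.998]
 [ 0.996  0.056 -0.064]
 [ 0.056 -0.998 -0.013]]
t: 38.25
eef_pos: [0.5989, -0.1244, 0.1047]
tool_rot: [-1.147, -1.292, 1.208]
force: [0.1, 0.4, -0.2]
opening: 0.024
t: 38.5
eef_pos: [0.5989, -0.1244, 0.1027]
tool_rot: [-1.147, -1.292, 1.208]
force: [0.1, -0.5, -1.0]
opening: 0.0236
```

```bash
python3 -m crank '[[[-0.1,2,0,0],[0,0,0,0],[0,0,0,0]]]'; python3 -m crank '[[[-0.1,2,0,0],[0,0,0,0],[0,0,0,0]]]';python3 -m crank '[[[-0.1,2,0,0],[0,0,0,0],[0,0,0,0]]]'
```

```text
t: 38.75
eef_pos: [0.5988, -0.1244, 0.1005]
tool_rot: [-1.146, -1.292, 1.209]
force: [0.5, 0.0, -1.1]
opening: 0.024
t: 39.0
eef_pos: [0.5988, -0.1244, 0.0985]
tool_rot: [-1.146, -1.292, 1.209]
force: [-0.1, 0.7, -0.6]
opening: 0.0237
t: 39.25
eef_pos: [0.5988, -0.1244, 0.0965]
tool_rot: [-1.146, -1.292, 1.209]
force: [0.1, -0.9, -0.3]
opening: 0.0236
```

```bash
python3 -m crank '[[[-0.1,1.5,0,0],[0,0,0,0],[0,0,0,0]]]'; python3 -m crank '[[[-0.1,1.5,0,0],[0,0,0,0],[0,0,0,0]]]'
```

```text
t: 39.5
eef_pos: [0.5989, -0.1244, 0.0951]
tool_rot: [-1.146, -1.292, 1.209]
force: [0.2, -0.1, -0.6]
opening: 0.0236
t: 39.75
eef_pos: [0.599, -0.1244, 0.0936]
tool_rot: [-1.146, -1.292, 1.209]
force: [-0.5, -0.3, -1.3]
opening: 0.0238
```

```bash
python3 -m crank '[[[-0.1,1.5,0,0],[0,0,0,0],[0,0,0,0]]]'; python3 -m crank '[[[-0.1,1.5,0,0],[0,0,0,0],[0,0,0,0]]]'; python3 pic.py s23 scene;python3 -c "
from h import *
crop(cv2.imread('pics/s23.png'),335,130,110,110,6,'s23c')"
```

```text
t: 40.0
eef_pos: [0.5995, -0.1243, 0.0932]
tool_rot: [-1.147, -1.293, 1.208]
force: [-1.6, 1.6, 6.3]
opening: 0.024
t: 40.25
eef_pos: [0.6001, -0.1241, 0.093]
tool_rot: [-1.148, -1.294, 1.207]
force: [-3.2, 2.5, 13.1]
opening: 0.0237
[ 0.6001 -0.1241  0.093 ]
```

View pics/s23c.png

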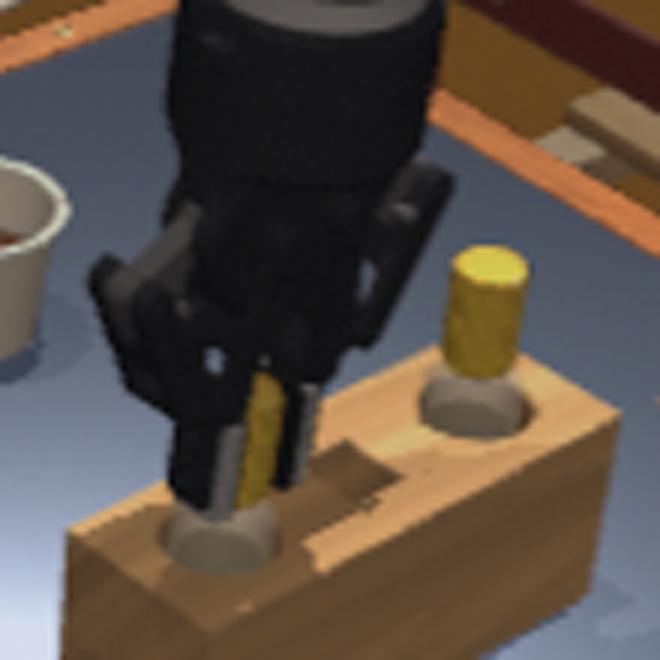

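```bash
python3 -m crank '[[[0,-1.5,0,0],[0,0,0,0]]]'; python3 -m crank '[[[0,0,0,0],[0,0,0,0],[0,0,0,0]]]' 0.5; python3 -m crank '[[[0.8,-15,0,0],[1.5,-28,0,0],[2,-38,0,0],[2,-38,0,0],[0,-35,0,0],[0,-20,20,0],[0,0,0,0],[0,0,0,0]]]'; python3 st.py; python3 pic.py w24; python3 pic.py s24 scene; python3 pic.py d24 side;python3 -c "
from h import *
crop(cv2.imread('pics/s24.png'),135,130,320,200,2,'s24c');crop(cv2.imread('pics/d24.png'),190,120,220,220,3,'d24c')"
```

```text
t: 40.47
eef_pos: [0.5997, -0.1245, 0.0931]
tool_rot: [-1.148, -1.293, 1.208]
force: [-1.0, 1.0, 7.2]
opening: 0.0236
t: 40.72
eef_pos: [0.5987, -0.1245, 0.0916]
tool_rot: [-1.146, -1.291, 1.209]
force: [-1.5, -0.7, -0.2]
opening: 0.0425
t: 41.38
eef_pos: [0.5771, -0.1296, 0.2671]
tool_rot: [-1.149, -1.293, 1.208]
force: [-0.5, 0.2, -0.5]
opening: 0.0428
t 41.38 p [ 0.5771 -0.1296  0.2671] q [-0.253  0.286 -0.004  1.281  0.057 -0.317] F [-0.49  0.24 -0.55] T [-0.09 -0.   -0.03] op 0.0428
[[-0.064  0.014 -0.998]
 [ 0.996  0.055 -0.063]
 [ 0.054 -0.998 -0.017]]
[ 0.5771 -0.1296  0.2671]
[ 0.5767 -0.1293  0.2655]
[ 0.5764 -0.1291  0.2646]
```

View pics/w24.png

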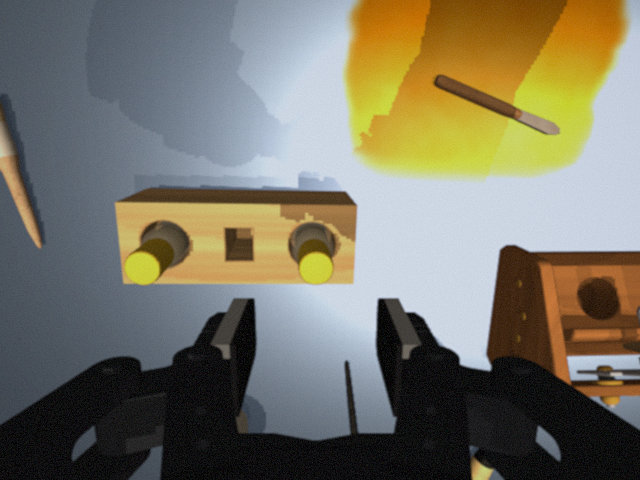

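View pics/s24c.png

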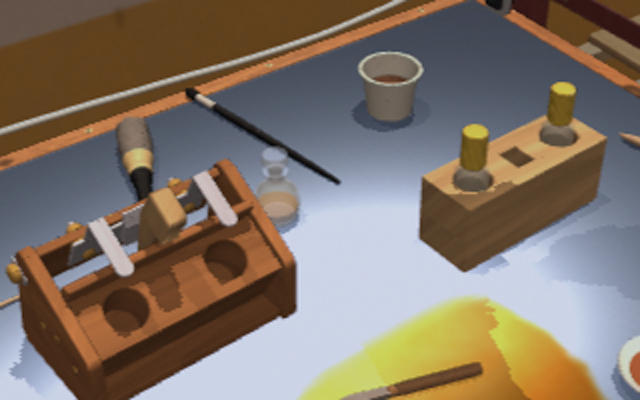

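View pics/d24c.png

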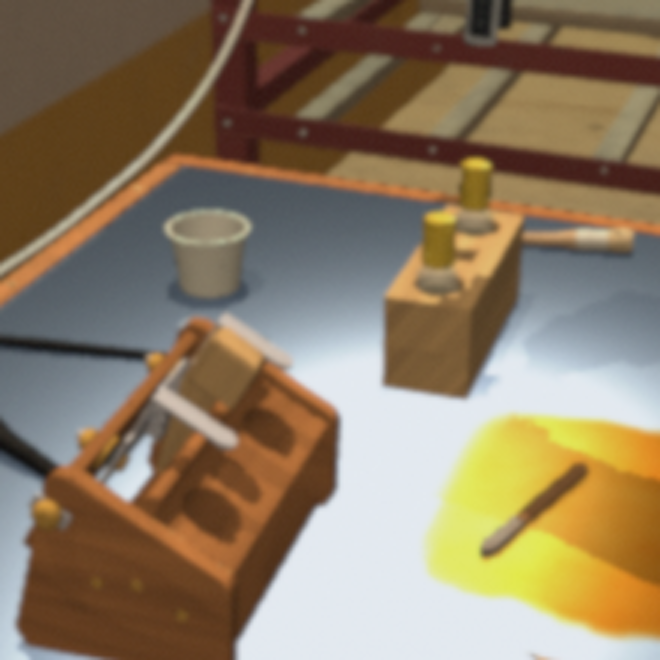

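```bash
python3 -c "
from station import r
print(r.hand_in())"
```

```text
the job is handed in; nothing more can be done
None
```

I did the whole task and handed it in at about 41.5 s. `hand_in` gives no verdict, so success isn't confirmed.

- **Wedge:** I pressed it in to about 27 N with the nose about 51 mm below the slot mouth, then let go. That is slightly over the 15–25 N called tight, and below 40 N. The last pictures show it standing in the gap and the keeper hooks clear of where the caps were.
- **Keeper travel:** the hooks moved about 12 mm (12.4 ± 0.6 mm measured in the images), so the keeper looks to be at its stop. I could not read the joint, so the 11.3 mm limit was not checked directly.
- **Bottles:** one is in pocket_a and the other in pocket_b. I lowered each until it touched bottom, at about 6 N for the first and 13 N for the second. The scene, side and wrist pictures show both upright and released, and the gripper well clear.
- **Tilting the tool:** the moves only turn the tool about its own axis, so I got the 30 degree tilt, and took it out again, by pushing the arm against its reach limits.
- **Oddities:**
    - The second bottle went in leaning about 3 degrees; it stood upright once released.
    - My camera and arm-position estimates differed by 2 to 4 mm in places; where that mattered I lowered in small steps and watched the force.
    - While taking the tilt out with the first bottle in the gripper, the wrist force briefly read about 14 N. I backed off and the pictures showed nothing moved, but I did not find the cause.
- **Bystanders:** the stoppered bottle and glass cutter look unmoved in the last pictures.

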